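Move the loaded sample tray into the spectrometer's sample station

TASK

Squeeze in both orange buttons on the handle of the blue tray to free it from its dock, and carry it level, with its three metal samples staying inside, to the sample station. Slide it in under the grey hood and set it down gently so that it stands centred on the green mat and square to it (either way round), then let go and draw back. Leave the bottle, the jar and the aluminium block where they stand.

Things in the scene. Friction and masses are not known exactly. Their poses are not given: they have to be found in the camera images.
- tray: Blue open tray, 150 (x) x 110 (y) mm; origin: centre of its underside, z up. Floor 14 mm thick, rim 4 mm thick, 30 mm high over the underside. Mid-tray stands a white handle block, 34 (x) x 36 (y) mm, its top 97 mm over the underside, with an orange button in each y face. Starts locked in the dock, its x along the dock's x. About 0.31 kg empty.
- handle (a point): Middle of the tray's handle, between the button centres, 76 mm over the tray's underside; axes as the tray's. Buttons: 16 (x) x 24 (z) mm, 8 mm proud: 52 mm over both, 36 mm with both flush. Squeeze them flush along y, keep squeezing, and the tray lifts straight up out of the dock.
- button_left (a joint): Travel of the button on the tray's +y side: 0 out, 0.008 m flush with the block, stop 0.009. Spring: 2 N to start, 4 N at flush. It carries a steel pawl, 20 mm wide, that sticks 8 mm out of the tray's side 3 to 9 mm over the underside, under the dock's lip; clear of the lip from about 0.006 m. Springs out when let go.
- button_right (a joint): Travel of the button on the tray's -y side: the same.
- dock: Fixed dark steel dock plate, 190 (x) x 165 (y) mm, 15 mm thick, origin: centre of its underside. The tray stands on it (tray underside at 15 mm) between stops about 2 mm clear all round, 25 mm high; two yellow lips at its y sides, 33 mm high, each 50 mm long in x, hold the pawls down.
- station: Fixed white sample station; origin: under the mat's centre, at table height; x points into it, its open front is its -x side. Deck x = -100 to +125 mm, 230 (y) x 25 mm high. Grey hood over x = +8 to +125 mm, 220 mm wide, underside 190 and top 235 mm over the table, on two side walls at y = +-95 to +-110, x = +30 to +125 mm. Open back.
- mat (a point): Centre of the green mat (180 along x, 150 along y) on the station's deck, 25 mm over the table; axes as the station's. The hood covers its far half: the tray must go in from the front, and a tool holding its handle must lean back out of the front (top towards the station's -x) 35 to 45 degrees from vertical.
- sample_steel: Loose steel-coloured disc, 36 mm diameter, 26 mm high, about 90 g, standing on the tray's floor; origin: centre of its underside.
- sample_copper: Loose copper-coloured disc, the same size.
- sample_brass: Loose brass-coloured disc, the same size.
- bottle: Bystander: whitish bottle with a paper label and red cap, 60 mm diameter, 190 mm high; origin: centre of its underside. Stands between the dock and the station.
- jar: Bystander: amber jar with black lid, 60 mm diameter, 110 mm high; origin: centre of its underside. Stands beside the way into the station.
- block: Bystander: aluminium block, 70 x 50 x 45 mm high, a dark disc on its top; origin: centre of its underside. Stands in front of the bottle, nearer the robot.
Mind the look-alikes: they are no part of the job. There is more than one size of the sample_steel; the one meant has the size given above. Of the things shaped like the tray, the blue one is meant.

How it is judged (in metres and radians):
On the way:
1. the tray is free of the dock, lifted at least 40 mm off it, with both buttons squeezed in (z of tray in the frame of dock above 0.055 m and value of joint each of button_left, button_right above 0.004 m), for 0.2 s.
At the end, for the whole second after the job is handed in: Tray level at rest on the mat, centre within 15 mm of the mat's centre along each station axis and x axis within 0.14 rad of the station's (either way round), tilt under 0.05 rad, buttons sprung out, all three samples inside its rim (x of tray in the frame of mat between -0.015 and 0.015 m and y of tray in the frame of mat between -0.015 and 0.015 m and z of tray in the frame of mat between -0.004 and 0.004 m and angle between the x axis of tray and the x axis of station, either way round below 0.14 rad and angle between tray's own z axis and vertical below 0.05 rad and linear speed of tray below 0.02 m/s and value of joint each of button_left, button_right below 0.003 m and x of sample_steel in the frame of tray between -0.073 and 0.073 m and y of sample_steel in the frame of tray between -0.053 and 0.053 m and z of sample_steel in the frame of tray between 0.008 and 0.045 m and x of sample_copper in the frame of tray between -0.073 and 0.073 m and y of sample_copper in the frame of tray between -0.053 and 0.053 m and z of sample_copper in the frame of tray between 0.008 and 0.045 m and x of sample_brass in the frame of tray between -0.073 and 0.073 m and y of sample_brass in the frame of tray between -0.053 and 0.053 m and z of sample_brass in the frame of tray between 0.008 and 0.045 m); the robot touches nothing.
It fails at once if the tray is tilted more than 0.35 rad (20 degrees) (angle between tray's own z axis and vertical above 0.35 rad).
It fails at once if a sample leaves the tray (its centre more than 120 mm from the tray's origin) (distance between any of sample_steel, sample_copper, sample_brass and tray above 0.12 m).
It fails at once if the tray is dropped or banged on the station (contact force over 80 N) (contact force between tray and station above 80 N).
It fails at once if the bottle, the jar or the block is moved more than 25 mm or tipped (distance of any of bottle, jar, block from where it was at the start of the episode above 0.025 m or angle between any of bottle, jar, block's own z axis and vertical above 0.3 rad).
It also fails if it takes over 58 s, if anything falls off the work surface, if the arm or the gripper's body presses on something with over 40 N, if the wrist force passes 120 N, or if a joint passes its speed limit or range.

ROBOT

A 6-joint arm with a two-finger parallel gripper is mounted at the origin on the work surface. World frame = base frame: x ahead of the robot, y to its left, z up, the work surface at z = 0. Lengths are in m, angles in degrees, forces in N, time in s.
With the tool pointing down it reaches from about 0.3 to 0.75 m from the base axis. Payload 8.5 kg.
Tool frame: the origin (TCP) lies at the very end of the fingers, on their centre line; the grasp point (between the pads) lies 19 mm behind it (env.tcp_to_grasp is the distance from the TCP to the grasp point, in m); z points along the fingers, y is the line along which they close (so a half turn about z gives the same grasp; the last joint's range is limited). The gripper opens to 85 mm and grips with 20 to 120 N. Pads are 22 mm wide; open, the fingers measure 114 mm over their backs; the gripper's body (76 mm by 85 mm) begins 54 mm behind the grasp point. The pads swing forward as they close: fully open they stand 13 mm farther back than shut.
Start: joints at [63.409, 21.807, 74.336, -0, 83.858, -12.336], TCP at [0.135, 0.533, 0.231] pointing down, gripper open.
Joint ranges: [-178.18, 178.18], [-50.72, 133.34], [12.68, 142.11], [-81.47, 261.47], [9.98, 163.14], [-165.26, 165.26]. Speed limits (degrees/s): [136.94, 136.94, 180, 180, 180, 180].

INTERFACE

Orientations are given as a 3x3 rotation matrix whose columns are the frame's x, y, z axes.
In Python, from rig import status, get_image, env gives the robot as it stands.
- The arm moves only by the shell command python3 -m handwheel 'ROWS' [FORCE]. ROWS is text: rows parted by semicolons, each of 7 numbers parted by spaces: the shift along the world's x, y, z in cm, then the turn, a rotation vector about the world's x, y, z in degrees, then the opening, from 0 (shut) to 1 (fully open). In form: dx dy dz wx wy wz gripper; .... A call has 1 to 8 rows; each row is the pose to reach, as a shift and turn from the pose commanded when the call began; what a row does not reach only later rows make up. A row lasts 1/12 s, in which the tool goes at most 41.7 mm and 7.16 degrees, less where a joint would pass 70% of its speed; a pose out of reach is approached as far as the arm can. A call with a gripper value outside its range is refused whole. The fingers move at their own pace and stop on an object; FORCE is the grip in N (left out, the last holds). Time passes only in rows, so rows that repeat a pose let the fingers close. It gives the time, the measured TCP pose, the force, the opening and the grip force at its end, in the units of the state.
- status.observe(): the state, without advancing time (a new reading comes with each control period).
- get_image(name): name is "scene" or "top" or "wrist"; returns a dict with "color" (480x640x3 uint8, red, green, blue), "vertical_fov" (degrees; the focal length in pixels is half the picture's height over the tangent of half this angle, whatever the lens; pixels are square), "cx", "cy" (the principal point, pixels), "xyz" and "orientation" of the camera in the world. Camera axes: x right, y down, z forward; pixel columns grow to the right and rows downward; lengths in m; the calibration is good to about 2 mm. A picture is of the moment at which its call begins. There is no depth.
- env.close_job(): hands the job in; it is judged then, once.
The state is a dict: "time_s": time; "q": joint angles; "qvel": joint speeds; "joint_efforts": joint torques, N m; "position": TCP position; "tool_rot": TCP orientation; "ft_force": force on the tool from outside, world axes, zero at the start; "wrist_torque": the same for the moment, N m; "grip_width": finger opening in m; "gripper_force": force on a finger pad.
Only numpy, scipy, OpenCV 4.12 (cv2) and the standard library are available. Lean on these libraries where they do the work, as an engineer would, in place of code of your own. Each camera call takes 0.05 s, during which the arm holds its last target. There are 200 camera calls.

## Working session

There is one attempt and no reset: what is moved stays moved. The work goes in short steps, Python scripts to look and compute and a shell command to move; the robot and the scene stay as the last step left them, time stands still between calls to the robot, and variables do not carry over. Pictures are saved under pics/ and viewed, at most 10 in all, crops included, and the job is handed in when it is done.

```bash
ls; mkdir -p pics
python3 - <<'E'
from rig import status,get_image,env
import cv2,numpy as np
for n in ["scene","top"]:
    d=get_image(n); cv2.imwrite(f"pics/{n}0.png",d["color"][:,:,::-1]); print(n,d["vertical_fov"],d["cx"],d["cy"],np.round(d["xyz"],4),np.round(d["orientation"],4).tolist())
s=status.observe(); print(s, env.tcp_to_grasp)
E
```

```text
pics
scene 53.24532638717651 321.61952932563355 238.8673385302237 [0.5672 0.3674 0.9663] [[-0.9902, 0.1353, -0.0355], [0.1397, 0.9439, -0.2991], [-0.007, -0.3012, -0.9535]]
top 52.79631160355705 323.39007829109545 241.18994771693846 [0.382  0.097  1.2036] [[-0.0232, -0.9898, 0.1407], [-0.9997, 0.0243, 0.0058], [-0.0092, -0.1405, -0.99]]
{'time_s': 0.1, 'q': array([ 6.34099002e+01,  2.18363839e+01,  7.43767233e+01, -5.79689351e-04,
        8.38595545e+01, -1.23345812e+01]), 'qvel': array([-0.02373526, -0.09354787, -0.096592  ,  0.00783084, -0.1005745 ,
       -0.01059928]), 'joint_efforts': array([ 5.64252739e-03, -4.49210036e+01, -2.31652075e+01, -2.31215103e-05,
        3.69539513e-03,  2.71339849e-05]), 'position': array([0.1353134 , 0.53283397, 0.23080223]), 'tool_rot': array([[-9.69207391e-01,  2.46245245e-01, -5.58649923e-04],
       [ 2.46245740e-01,  9.69206758e-01, -1.13855370e-03],
       [ 2.61083846e-04, -1.24105983e-03, -9.99999196e-01]]), 'ft_force': array([ 0.96307584,  0.49832674, -1.51362533]), 'wrist_torque': array([ 0.00157778, -0.00826492,  0.04353857]), 'gripper_force': 0.0, 'grip_width': 0.08559165783045908} 0.0187
```

View pics/scene0.png

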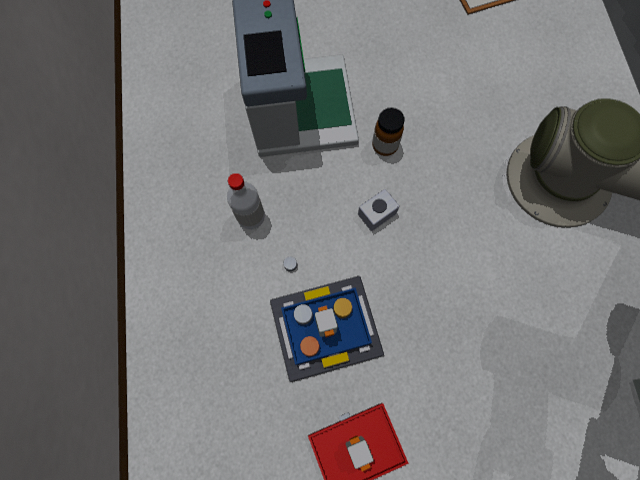

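View pics/top0.png

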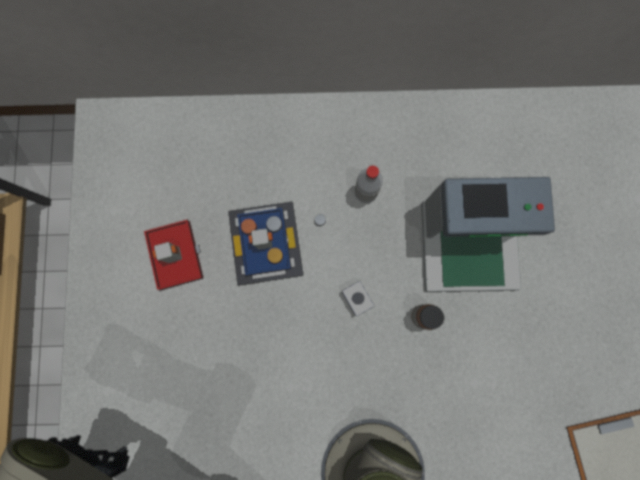

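Candidates, as pixels in the scene picture: blue tray in the dock (326,325), red look-alike tray (358,450), and small loose disc (290,264), which isn't one of the 36 mm discs. I choose the blue tray with the two yellow lips. The station is at top centre with its mat at (325,100) and its front facing the robot. The bottle is at (243,203), the jar at (388,130) and the block at (379,209).

```bash
cat > h.py <<'E'
import numpy as np,cv2
from rig import get_image,status,env
def ray(d,uv):
    f=240/np.tan(np.radians(d["vertical_fov"]/2)); uv=np.atleast_2d(uv).astype(float)
    r=np.c_[(uv[:,0]-d["cx"])/f,(uv[:,1]-d["cy"])/f,np.ones(len(uv))]@np.array(d["orientation"]).T
    return np.array(d["xyz"]),r
def plane(d,uv,z):
    o,r=ray(d,uv); return o+r*((z-o[2])/r[:,2])[:,None]
def mask(d,lo,hi):
    return cv2.inRange(cv2.cvtColor(d["color"],cv2.COLOR_RGB2HSV),np.array(lo),np.array(hi))
def blobs(m,amin=30):
    c,_=cv2.findContours(m,cv2.RETR_EXTERNAL,cv2.CHAIN_APPROX_NONE)
    return sorted([k for k in c if cv2.contourArea(k)>amin],key=cv2.contourArea,reverse=True)
E
python3 - <<'E'
from h import *
for n in ["scene","top"]:
    d=get_image(n); print("==",n)
    for name,lo,hi,z in [("yellow",(24,150,120),(34,255,255),.033),("blue",(105,120,40),(125,255,255),.045),("green",(65,100,30),(90,255,200),.025),("orange",(5,180,120),(17,255,255),.091),("red",(0,180,120),(4,255,255),.19)]:
        for b in blobs(mask(d,lo,hi),12)[:4]:
            r=cv2.minAreaRect(b); M=cv2.moments(b); c=(M["m10"]/M["m00"],M["m01"]/M["m00"])
            P=plane(d,cv2.boxPoints(r),z)
            print(name,int(cv2.contourArea(b)),np.round(c,1),np.round(plane(d,c,z)[0,:2],4),"box",np.round(P[:,:2],3).tolist())
d=get_image("scene")
a=cv2.resize(d["color"][270:390,260:400],None,fx=4,fy=4,interpolation=cv2.INTER_CUBIC)
b=cv2.resize(d["color"][40:240,220:420],None,fx=2.4,fy=2.4,interpolation=cv2.INTER_CUBIC)
cv2.imwrite("pics/tray.png",a[:,:,::-1]); cv2.imwrite("pics/stat.png",b[:,:,::-1])
E
```

```text
== scene
yellow 188 [334.7 359.2] [0.5415 0.3148] box [[0.567, 0.31], [0.518, 0.304], [0.516, 0.319], [0.565, 0.325]]
yellow 165 [316.4 292.8] [0.5583 0.1837] box [[0.583, 0.179], [0.534, 0.173], [0.533, 0.189], [0.581, 0.194]]
blue 4461 [325.5 325.7] [0.5499 0.2516] box [[0.634, 0.204], [0.479, 0.185], [0.468, 0.297], [0.617, 0.315]]
green 2451 [323.5 101.2] [ 0.4822 -0.2514] box [[0.545, -0.332], [0.423, -0.332], [0.431, -0.185], [0.547, -0.185]]
green 34 [267.6  13.9] [ 0.582  -0.5126] box [[0.59, -0.522], [0.573, -0.52], [0.575, -0.502], [0.592, -0.505]]
green 14 [300.2  44.1] [ 0.5148 -0.4138] box [[0.516, -0.49], [0.513, -0.49], [0.514, -0.343], [0.517, -0.343]]
orange 34 [354.4 440.1] [0.5297 0.4542] box [[0.539, 0.453], [0.523, 0.449], [0.52, 0.456], [0.537, 0.46]]
orange 30 [364.9 467.3] [0.519 0.498] box [[0.528, 0.497], [0.513, 0.493], [0.511, 0.499], [0.525, 0.503]]
orange 25 [328.7 332.4] [0.5467 0.27  ] box [[0.555, 0.267], [0.54, 0.265], [0.539, 0.272], [0.553, 0.275]]
orange 14 [322.3 308.3] [0.552  0.2252] box [[0.56, 0.224], [0.545, 0.221], [0.544, 0.227], [0.559, 0
[... 411 characters left out ...]
74, -0.38], [0.584, -0.381]]
== top
yellow 36 [290.1 237.6] [0.5592 0.1853] box [[0.578, 0.192], [0.579, 0.18], [0.539, 0.176], [0.538, 0.187]]
blue 797 [264. 256.] [0.514  0.2478] box [[0.567, 0.305], [0.579, 0.199], [0.485, 0.187], [0.472, 0.291]]
blue 148 [262.9 218.3] [0.6066 0.25  ] box [[0.614, 0.284], [0.624, 0.206], [0.592, 0.202], [0.582, 0.279]]
green 1397 [471.2 268.1] [ 0.4744 -0.2546] box [[0.507, -0.187], [0.51, -0.328], [0.437, -0.326], [0.435, -0.186]]
green 46 [486.2 235.4] [ 0.554  -0.2965] box [[0.556, -0.257], [0.558, -0.331], [0.551, -0.331], [0.549, -0.257]]
green 19 [527.3 206.6] [ 0.6236 -0.4032] box [[0.624, -0.394], [0.633, -0.403], [0.624, -0.411], [0.615, -0.402]]
```

View pics/tray.png

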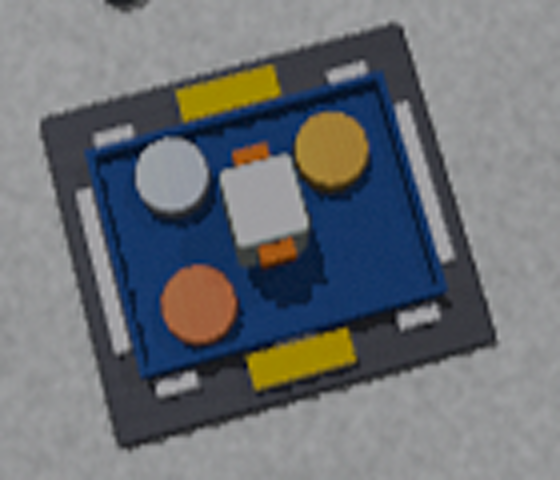

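View pics/stat.png

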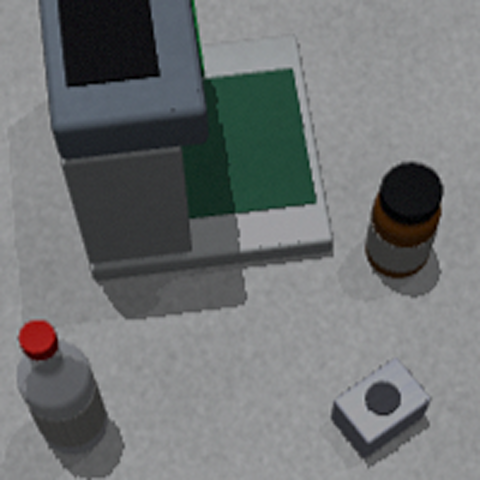

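The tray crop confirms the choice: blue tray, three full-size discs (steel, copper, brass), and a white handle with orange buttons at crop (250,155) and (277,252). The station crop shows the mat's front corners at (295,68) and (316,204), the jar lid at (411,190), the bottle cap at (38,338) and the block's disc at (383,398).

Run:
```python
from h import *
d=get_image("scene"); t=get_image("top")
def pp(n,d,uv,z): print(n,np.round(plane(d,uv,z)[:,:2],4).tolist())
# handle top: bright low-saturation blob near centre of tray
m=mask(d,(0,0,150),(180,60,255)); R=np.zeros_like(m); R[302:338,308:346]=m[302:338,308:346]
b=blobs(R)[0]; r=cv2.minAreaRect(b); print("handle",r,cv2.contourArea(b)); pp("handle",d,r[0],.112); pp("hbox",d,cv2.boxPoints(r),.112)
# mat lines
C=(220,40)
mc=np.array([(295,68),(316,204)])/2.4+C; dc=np.array([(297,37),(332,241)])/2.4+C
pp("matfront",d,mc,.025); pp("deckfront",d,dc,.025)
g=blobs(mask(d,(65,100,30),(90,255,200)))[0][:,0,:]
G=plane(d,g,.025)
# front edge pts (min x per y row), side edges
import numpy as np
rows=np.unique(g[:,1]); fe=np.array([(g[g[:,1]==y,0].max()+.5,y) for y in rows if 74<y<120]); F=plane(d,fe,.025)
k=np.polyfit(F[:,1],F[:,0],1); print("front fit x=a*y+b",k,np.std(F[:,0]-np.polyval(k,F[:,1])),"yaw",-np.degrees(np.arctan(k[0])))
for side,f in(("top(-y)",min),("bottom(+y)",max)):
    cols=range(302,340); e=np.array([(x,f(g[g[:,0]==x,1])) for x in cols if (g[:,0]==x).any()]); E=plane(d,e+[0,.5 if f is max else -.5],.025)
    k2=np.polyfit(E[:,0],E[:,1],1); print(side,k2,"yaw",np.degrees(np.arctan(k2[0])),np.std(E[:,1]-np.polyval(k2,E[:,0])))
for n,a,bb,z in(("jar",(391.3,119.2),(430,316),.11),("bottle",(235.8,180.8),(372,172),.19),("block",(379.6,205.8),(358,298),.045)):
    pp(n+" scene",d,a,z); pp(n+" top",t,bb,z)
# same in top view for mat
g=blobs(mask(t,(65,100,30),(90,255,200)))[0][:,0,:]; 
cols=np.unique(g[:,0]); e=np.array([(x,g[g[:,0]==x,1].max()+.5) for x in cols if 448<x<500]); E=plane(t,e,.025); k=np.polyfit(E[:,1],E[:,0],1); print("top front",k,-np.degrees(np.arctan(k[0])))
rw=[y for y in np.unique(g[:,1]) if 252<y<282]
for nm,f,o in(("+y",min,-.5),("-y",max,.5)):
    E=plane(t,np.array([(f(g[g[:,1]==y,0])+o,y) for y in rw]),.025); k=np.polyfit(E[:,0],E[:,1],1); print("top",nm,k)
```

```text
handle ((325.3773498535156, 319.3207702636719), (18.95575714111328, 17.856870651245117), 74.05460357666016) 297.5
handle [[0.5498, 0.2488]]
hbox [[0.5679, 0.2343], [0.5362, 0.2299], [0.5318, 0.2632], [0.5631, 0.2674]]
matfront [[0.4252, -0.3321], [0.4288, -0.1818]]
deckfront [[0.4178, -0.3672], [0.4203, -0.1417]]
front fit x=a*y+b [0.00633833 0.43100421] 0.0006695793297103864 yaw -0.3631544516868934
top(-y) [ 0.36977248 -0.50373594] yaw 20.29300679924939 0.01598941659138361
bottom(+y) [-0.00957245 -0.18048274] yaw -0.5484439482118608 0.0006994987433994934
jar scene [[0.3594, -0.1339]]
jar top [[0.363, -0.1305]]
bottle scene [[0.6737, -0.0044]]
bottle top [[0.6743, -0.0055]]
block scene [[0.4047, 0.0246]]
block top [[0.4081, 0.0246]]
top front [-0.03191163  0.43291667] 1.8277812512731721
top +y [-0.63193237  0.10560336]
top -y [-0.21058381 -0.22355279]
```

```bash
cat >> h.py <<'E'
from scipy.spatial.transform import Rotation as Rn
def Rt(yaw,lean):  # tool frame, closing along yawed y, leaning back
    c=Rn.from_euler("z",yaw,degrees=True)*Rn.from_euler("y",-lean,degrees=True)
    return c*Rn.from_matrix(np.diag([-1,1,-1.]))
def go(p,R,back=0.):
    s=status.observe(); Z=R.as_matrix()[:,2]; T=np.array(p)+Z*(env.tcp_to_grasp+.003-back)
    print("t",round(s["time_s"],2),"shift cm",np.round((T-s["position"])*100,2),"turn",np.round((R*Rn.from_matrix(s["tool_rot"]).inv()).as_rotvec(degrees=True),2),"axis",np.round(Z,3))
E
python3 - <<'E'
from h import *
go([.5498,.249,.091],Rt(7.2,40),.10)
t=get_image("top"); g=cv2.cvtColor(t["color"],cv2.COLOR_RGB2GRAY).astype(float)
prof=g[270:305,455:500].mean(1); print(np.round(prof).astype(int).tolist())
m=cv2.cvtColor(t["color"],cv2.COLOR_RGB2HSV); print(plane(t,[[478,285],[478,288],[478,291]],.025)[:,:2].round(4).tolist())
E
```

```text
t 0.35 shift cm [ 36.45 -29.03  -8.02] turn [ -2.46 -40.16  20.58] axis [ 0.638  0.081 -0.766]
[74, 74, 74, 74, 74, 74, 73, 74, 74, 74, 74, 74, 74, 74, 77, 89, 115, 139, 146, 135, 119, 118, 133, 143, 145, 145, 146, 146, 146, 146, 145, 145, 145, 145, 145]
[[0.433, -0.2683], [0.4258, -0.2678], [0.4186, -0.2673]]
```

```bash
python3 -m handwheel '4 -3 0 -0.3 -5 2.6 1; 8 -6 0 -0.6 -10 5.2 1; 12 -9 0 -0.9 -15 7.7 1; 15 -12 0 -1.2 -20 10.3 1; 18 -14.5 0 -1.5 -25 12.9 1; 21 -17 0 -1.8 -30 15.4 1; 24 -19 0 -2.1 -35 18 1; 27 -21.5 0 -2.46 -40.16 20.58 1' 60 && python3 -m handwheel '3 -2.5 -2 0 0 0 1; 6 -5 -5 0 0 0 1; 9.45 -7.5 -8 0 0 0 1; 9.45 -7.5 -8 0 0 0 1; 9.45 -7.5 -8 0 0 0 1; 9.45 -7.5 -8 0 0 0 1'
python3 - <<'E'
from h import *
go([.5498,.249,.091],Rt(7.2,40),.10)
go([.5498,.249,.091],Rt(7.2,40),0)
d=get_image("wrist"); cv2.imwrite("pics/w1.png",d["color"][:,:,::-1])
E
```

```text
time_s: 1.07
position: [0.397, 0.3248, 0.2322]
tool_rot: [[-0.756, -0.129, 0.642], [-0.099, 0.992, 0.083], [-0.647, -0.001, -0.763]]
ft_force: [2.4, 0.2, -0.4]
grip_width: 0.0854
gripper_force: 0.0
time_s: 1.57
position: [0.4907, 0.25, 0.1509]
tool_rot: [[-0.761, -0.124, 0.637], [-0.095, 0.992, 0.079], [-0.642, 0.0, -0.767]]
ft_force: [0.6, 0.1, 0.7]
grip_width: 0.0851
gripper_force: 0.0
t 1.57 shift cm [ 0.91 -0.73  0.01] turn [ 0.01 -0.07  0.09] axis [ 0.638  0.081 -0.766]
t 1.57 shift cm [ 7.29  0.08 -7.65] turn [ 0.01 -0.07  0.09] axis [ 0.638  0.081 -0.766]
```

View pics/w1.png

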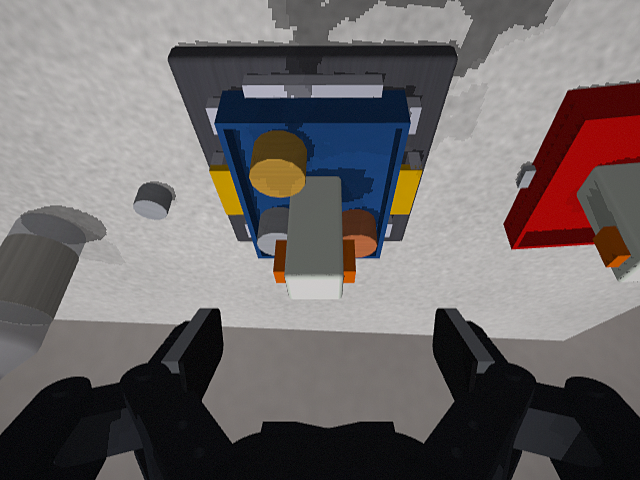

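The wrist view shows the handle at about (315,240) between orange buttons at (280,262) and (349,262). The fingers centre on about column 329, which matches the 7 mm sideways shift still to go.

```bash
python3 -m handwheel '0.9 -0.7 0 0 -0.07 0.09 1; 0.9 -0.7 0 0 -0.07 0.09 1; 2.5 -0.6 -1.9 0 -0.07 0.09 1; 2.5 -0.6 -1.9 0 -0.07 0.09 1; 2.5 -0.6 -1.9 0 -0.07 0.09 1; 2.5 -0.6 -1.9 0 -0.07 0.09 1'
python3 - <<'E'
from h import *
go([.5498,.249,.091],Rt(7.2,40),0)
d=get_image("wrist"); m=mask(d,(3,150,60),(17,255,255)); ys=Rn.from_euler("z",7.2,degrees=True).as_matrix()
for b in blobs(m,100):
    x,y,w,h=cv2.boundingRect(b)
    # rays through box mid; intersect the tray plane x'=handle x' (vertical, through handle)
    o,r=ray(d,[[x,y+h/2],[x+w,y+h/2]]); n=ys[:,0]; H=np.array([.5498,.249,.091])
    P=o+r*((n@(H-o))/(r@n))[:,None]; print((x,y,w,h),np.round(((P-H)@ys)*1000,1).tolist())
E
```

```text
time_s: 2.12
position: [0.5147, 0.2452, 0.133]
tool_rot: [[-0.759, -0.128, 0.639], [-0.098, 0.992, 0.083], [-0.644, 0.0, -0.765]]
ft_force: [-0.8, -1.0, -0.5]
grip_width: 0.0852
gripper_force: 0.0
t 2.12 shift cm [ 4.89  0.55 -5.87] turn [-0.02  0.09 -0.16] axis [ 0.638  0.081 -0.766]
(357, 209, 36, 83) [[-0.0, 17.9, -12.2], [-0.0, 39.4, -12.2]]
(279, 244, 15, 48) [[0.0, -27.8, -0.3], [0.0, -19.1, -0.3]]
```

```bash
python3 -m handwheel '1.6 0.15 -2 0 0.1 -0.15 1; 3.2 0.3 -3.9 0 0.1 -0.15 1; 4.9 0.5 -5.87 0 0.1 -0.15 1; 4.9 0.5 -5.87 0 0.1 -0.15 1; 4.9 0.5 -5.87 0 0.1 -0.15 1; 4.9 0.5 -5.87 0 0.1 -0.15 1;4.9 0.5 -5.87 0 0.1 -0.15 1' 70
python3 - <<'E'
from h import *
go([.5497,.2485,.091],Rt(7.2,40),0)
d=get_image("wrist"); cv2.imwrite("pics/w2.png",d["color"][:,:,::-1])
E
```

```text
time_s: 2.75
position: [0.5667, 0.255, 0.0821]
tool_rot: [[-0.767, -0.118, 0.63], [-0.096, 0.993, 0.069], [-0.634, -0.007, -0.773]]
ft_force: [0.4, -0.3, -0.3]
grip_width: 0.0854
gripper_force: 0.0
t 2.75 shift cm [-0.31 -0.47 -0.78] turn [ 0.49 -0.6   0.4 ] axis [ 0.638  0.081 -0.766]
```

View pics/w2.png

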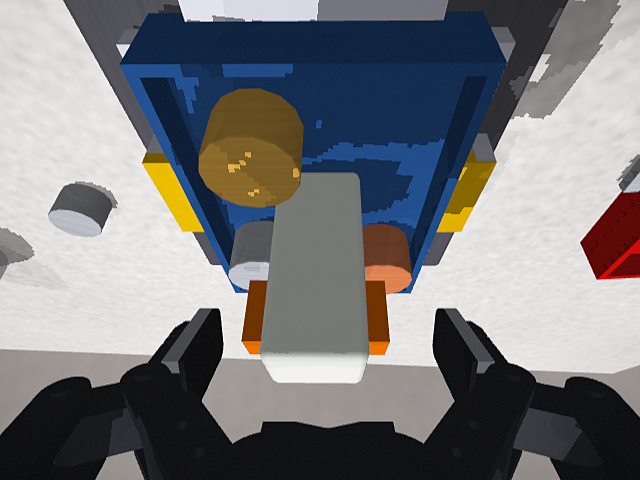

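The handle now nearly fills the gap, with buttons at (255,318) and (378,318). The tool still sits about 5 mm towards +y and 8 mm high. I'll check whether it has settled and whether a joint is at its range.

```bash
python3 - <<'E'
from h import *
go([.5497,.2485,.091],Rt(7.2,40),0); s=status.observe(); print(s["q"].round(1),s["qvel"].round(2),s["joint_efforts"].round(1))
E
python3 -m handwheel '0 0 0 0 0 0 1'
```

```text
t 2.8 shift cm [-0.32 -0.47 -0.77] turn [ 0.49 -0.59  0.4 ] axis [ 0.638  0.081 -0.766]
[ 15.9  29.9 103.1 -37.2  10.1 -46.5] [-0.1   0.25 -0.25 -0.19  0.04  0.06] [ -0.  -43.3 -14.5  -0.2  -1.3  -0. ]
time_s: 2.88
position: [0.567, 0.2549, 0.082]
tool_rot: [[-0.767, -0.118, 0.63], [-0.096, 0.993, 0.069], [-0.634, -0.007, -0.773]]
ft_force: [0.3, -0.0, 0.3]
grip_width: 0.0853
gripper_force: 0.0
```

Joint 5 is at its lower limit (10.1°, limit 9.98°): with a 40° lean the tool nearly lines up with the forearm. A 35–36° lean opens that joint and is still allowed. I'll fit the arm's geometry so I can check the whole route.

```bash
cat >> h.py <<'E'
import json,os
def log():
    s=status.observe(); L=json.load(open("log.json")) if os.path.exists("log.json") else []
    L.append([s["q"].tolist(),s["position"].tolist(),s["tool_rot"].tolist()]); json.dump(L,open("log.json","w"))
E
python3 -c "
from h import *
log(); go([.5497,.2485,.091],Rt(7.2,35),.03)"
python3 -m handwheel '-2 0 2 0 0 0 1; -2 0 2 0 0 0 1; -2 -0.4 2.5 0 5 0 1; -2 -0.4 2.5 0 5 0 1'; python3 -c "
from h import *
log()"; python3 -m handwheel '-3 -3 4 0 0 0 1;-4 -4 4 0 0 0 1;-4 -4 4 0 0 0 1;-4 -4 4 0 0 0 1';  python3 - <<'E'
from h import *
from scipy.optimize import least_squares as ls
log(); L=json.load(open("log.json"))
L.append([[63.40990,21.8363839,74.3767233,-.00058,83.8595545,-12.3345812],[0.1353134,0.53283397,0.23080223],[[-.969207,.246245,-.000559],[.246246,.969207,-.001139],[.000261,-.001241,-.999999]]])
def wc(p,q):
    a,h,l1,l2,e,D=p; q=np.radians(q); A=q[1]; B=q[1]+q[2]
    return np.array([a+l1*np.sin(A)+l2*np.sin(B)+e*np.cos(B), h+l1*np.cos(A)+l2*np.cos(B)-e*np.sin(B)])
def res(p):
    o=[]
    for q,x,R in L:
        w=np.array(x)-p[5]*np.array(R)[:,2]; c,s=np.cos(np.radians(q[0])),np.sin(np.radians(q[0]))
        o+=list(wc(p,q)-[w[0]*c+w[1]*s,w[2]])+[-w[0]*s+w[1]*c]
    return np.array(o)
r=ls(res,[0,.2,.4,.4,0,.25]); print(r.x.round(4),np.abs(r.fun).max()*1000)
print([np.round(q,1).tolist() for q,_,_ in L])
E
```

```text
t 2.88 shift cm [-2.2  -0.7   1.58] turn [-0.11  4.37  0.39] axis [ 0.569  0.072 -0.819]
time_s: 3.22
position: [0.5469, 0.2512, 0.1063]
tool_rot: [[-0.821, -0.12, 0.558], [-0.097, 0.993, 0.07], [-0.562, 0.004, -0.827]]
ft_force: [0.1, -0.6, 0.0]
grip_width: 0.0855
gripper_force: 0.0
time_s: 3.55
position: [0.5074, 0.2103, 0.147]
tool_rot: [[-0.819, -0.117, 0.561], [-0.095, 0.993, 0.069], [-0.566, 0.003, -0.825]]
ft_force: [1.1, -0.3, -0.0]
grip_width: 0.0852
gripper_force: 0.0
[ 1.0896 -1.7871 -0.1856 -0.6022 -1.0681 -1.0617] 117.48684949213185
[[15.9, 29.9, 103.1, -37.2, 10.0, -46.5], [15.4, 25.8, 101.5, -14.1, 19.3, -69.5], [11.3, 17.5, 106.8, -6.8, 21.5, -79.8], [63.4, 21.8, 74.4, -0.0, 83.9, -12.3]]
```

```bash
cat > fit.py <<'E'
from h import *
from scipy.optimize import least_squares as ls
L=json.load(open("log.json"))
L.append([[63.40990,21.8363839,74.3767233,-.00058,83.8595545,-12.3345812],[0.1353134,0.53283397,0.23080223],[[-.969207,.246245,-.000559],[.246246,.969207,-.001139],[.000261,-.001241,-.999999]]])
def wc(p,q):
    a,h,l1,l2,e,D,d=p; q=np.radians(q); A=q[1]; B=q[1]+q[2]
    return np.array([a+l1*np.sin(A)+l2*np.sin(B)+e*np.cos(B), h+l1*np.cos(A)+l2*np.cos(B)-e*np.sin(B)])
def loc(p,q1,x,R):
    w=np.array(x)-p[5]*np.array(R)[:,2]; c,s=np.cos(np.radians(q1)),np.sin(np.radians(q1)); return w[0]*c+w[1]*s,-w[0]*s+w[1]*c,w[2]
def res(p):
    o=[]
    for q,x,R in L:
        X,Y,Z=loc(p,q[0],x,R); o+=list(wc(p,q)-[X,Z])+[Y-p[6]]
    return np.array(o+[1e-3*p[0],1e-3*p[4]])
fit=ls(res,[0,.2,.4,.4,0,.25,.11]); P=fit.x
def ik(x,R,g=(0,20,100)):
    Rm=R.as_matrix()
    f=lambda q:np.r_[wc(P,q)-np.array(loc(P,q[0],x,Rm))[[0,2]],loc(P,q[0],x,Rm)[1]-P[6]]
    q=ls(f,np.array(g,float)+1e-3).x
    B=np.radians(q[1]+q[2]); a=np.radians(q[0]); F=np.array([np.sin(B)*np.cos(a),np.sin(B)*np.sin(a),np.cos(B)])
    return q,np.degrees(np.arccos(np.clip(F@Rm[:,2],-1,1))),np.abs(f(q)).max()
E
python3 - <<'E'
from fit import *
print(P.round(4),np.abs(fit.fun).max()*1000)
for q,x,R in L: print(np.round(q[:5],1),ik(x,Rn.from_matrix(R)))
def chk(n,p,yaw,lean):
    R=Rt(yaw,lean); q,a,e=ik(np.array(p)+R.as_matrix()[:,2]*.0217,R); print(n,yaw,lean,np.round(q,1),"q5",round(a,1),round(e*1000,2))
for lean in(35,37,40,45):
    chk("dock",[.55,.249,.091],7.2,lean); chk("lift",[.55,.249,.18],7.2,lean); chk("back",[.52,.2,.2],7.2,lean); chk("mid",[.53,0,.2],3,lean); chk("mid2",[.45,-.1,.2],0,lean); chk("front",[.36,-.257,.12],-.7,lean); chk("fronthi",[.36,-.257,.2],-.7,lean);chk("stat",[.52,-.257,.101],-.7,lean)
E
```

```text
[0.     0.1301 0.5371 0.3508 0.103  0.2575 0.1175] 0.10298836973911123
[ 15.9  29.9 103.1 -37.2  10. ] (array([ 15.85223713,  29.90612163, 103.10231061]), np.float64(10.044473818330346), np.float64(2.4413518984189864e-09))
[ 15.4  25.8 101.5 -14.1  19.3] (array([ 15.41828714,  25.8067627 , 101.45351048]), np.float64(19.33699291599592), np.float64(1.1901625907029256e-08))
[ 11.3  17.5 106.8  -6.8  21.5] (array([ 11.3481836 ,  17.54814707, 106.76305686]), np.float64(21.460883230502994), np.float64(5.434066530085602e-10))
[63.4 21.8 74.4 -0.  83.9] (array([63.40997852, 21.83640848, 74.37668551]), np.float64(83.85958141218201), np.float64(1.8189338923946252e-11))
dock 7.2 35 [ 14.9  30.1 101.8] q5 14.1 0.0
lift 7.2 35 [14.9 21.9 96.1] q5 27.6 0.0
back 7.2 35 [  9.4  15.9 101.6] q5 27.5 0.0
mid 3 35 [-18.3  13.  106.1] q5 30.1 0.0
mid2 0 35 [-38.5   6.7 114.6] q5 35.9 0.0
front -0.7 35 [-68.9  17.4 120.5] q5 41.3 0.0
fronthi -0.7 35 [-68.9   7.7 113.4] q5 52.7 0.0
stat -0.7 35 [-48.3  28.1 103.5] q5 33.6 0.0
dock 7.2 37 [ 15.   30.2 103. ] q5 11.1 0.0
lift 7.2 37 [15.  21.7 97.4] q5 24.5 
[... 272 characters left out ...]
ck 7.2 40 [ 15.2  30.4 104.8] q5 7.2 0.0
lift 7.2 40 [15.2 21.6 99.3] q5 20.0 0.0
back 7.2 40 [  9.5  15.6 104.9] q5 19.6 0.0
mid 3 40 [-19.3  12.6 109.4] q5 24.4 0.0
mid2 0 40 [-40.4   6.5 117.9] q5 33.2 0.0
front -0.7 40 [-71.6  18.5 123.1] q5 43.1 0.0
fronthi -0.7 40 [-71.6   8.  116. ] q5 53.0 0.0
stat -0.7 40 [-49.9  28.5 106.3] q5 33.1 0.0
dock 7.2 45 [ 15.4  31.2 107.7] q5 6.8 0.0
lift 7.2 45 [ 15.4  21.7 102.4] q5 12.5 0.0
back 7.2 45 [  9.6  15.7 108.1] q5 11.4 0.0
mid 3 45 [-20.2  12.7 112.7] q5 20.0 0.0
mid2 0 45 [-42.5   6.7 121.2] q5 32.2 0.0
front -0.7 45 [-74.4  20.1 125.5] q5 45.9 0.0
fronthi -0.7 45 [-74.4   8.6 118.6] q5 54.1 0.0
stat -0.7 45 [-51.5  29.3 109. ] q5 34.4 0.0
```

The model fits to 0.1 mm. A 36° lean works at the dock and along the whole route.

```bash
python3 -c "
from h import *
go([.5497,.2485,.091],Rt(7.2,36),.04);go([.5497,.2485,.091],Rt(7.2,36),0)"
```

```text
t 3.55 shift cm [ 3.16  3.68 -4.12] turn [ 0.02 -1.57  0.48] axis [ 0.583  0.074 -0.809]
t 3.55 shift cm [ 5.5   3.98 -7.36] turn [ 0.02 -1.57  0.48] axis [ 0.583  0.074 -0.809]
```

```bash
python3 -m handwheel '1.6 1.8 -2.1 0 -1.57 0.48 1; 3.16 3.68 -4.1 0 -1.57 0.48 1; 3.16 3.68 -4.1 0 -1.57 0.48 1; 4 3.8 -5.2 0 -1.57 0.48 1; 4.8 3.9 -6.3 0 -1.57 0.48 1;5.5 3.98 -7.36 0 -1.57 0.48 1;5.5 3.98 -7.36 0 -1.57 0.48 1;5.5 3.98 -7.36 0 -1.57 0.48 1' 70
python3 - <<'E'
from h import *
go([.5497,.2485,.091],Rt(7.2,36),0); print(status.observe()["q"].round(1))
d=get_image("wrist"); cv2.imwrite("pics/w3.png",d["color"][:,:,::-1])
E
```

```text
time_s: 4.22
position: [0.5624, 0.2508, 0.0718]
tool_rot: [[-0.804, -0.127, 0.58], [-0.103, 0.992, 0.074], [-0.585, -0.001, -0.811]]
ft_force: [0.1, 0.1, -0.5]
grip_width: 0.0854
gripper_force: 0.0
t 4.22 shift cm [-0.   -0.07  0.17] turn [ 0.06 -0.18 -0.09] axis [ 0.583  0.074 -0.809]
[ 15.   30.2 102.4 -21.1  12.6 -63.1]
```

View pics/w3.png

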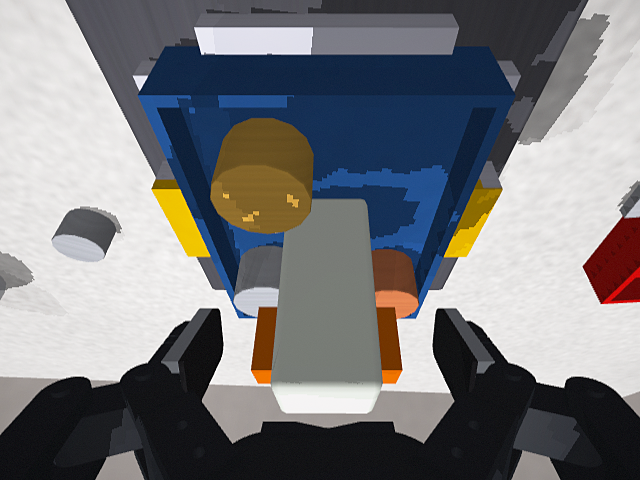

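The handle is centred between the pads: the buttons span columns 252 to 402 (middle 327, fingers 329), on the same rows as the pads. Now squeeze.

```bash
python3 -m handwheel '0 -0.05 0.15 0 0 0 0.6; 0 -0.05 0.15 0 0 0 0.5; 0 -0.05 0.15 0 0 0 0.4; 0 -0.05 0.15 0 0 0 0.3; 0 -0.05 0.15 0 0 0 0.2;0 -0.05 0.15 0 0 0 0.2;0 -0.05 0.15 0 0 0 0.2;0 -0.05 0.15 0 0 0 0.2' 70; python3 -c "
from h import *
go([.5497,.2485,.091],Rt(7.2,36),0)"
```

```text
time_s: 4.93
position: [0.5624, 0.2504, 0.0748]
tool_rot: [[-0.803, -0.127, 0.583], [-0.103, 0.992, 0.074], [-0.587, -0.0, -0.809]]
ft_force: [-3.4, -0.3, 6.6]
grip_width: 0.0353
gripper_force: 71.2
t 4.93 shift cm [-0.   -0.03 -0.14] turn [ 0.02 -0.03 -0.09] axis [ 0.583  0.074 -0.809]
```

Width is 35 mm, so both buttons are flush. Lift gently.

```bash
python3 -m handwheel '0 0 0.3 0 0 0 0.2; 0 0 0.6 0 0 0 0.2; 0 0 0.9 0 0 0 0.2; 0 0 1.2 0 0 0 0.2; 0 0 1.6 0 0 0 0.2; 0 0 2 0 0 0 0.2; 0 0 2.4 0 0 0 0.2; 0 0 2.4 0 0 0 0.2'
```

```text
time_s: 5.6
position: [0.5627, 0.2503, 0.099]
tool_rot: [[-0.803, -0.127, 0.583], [-0.103, 0.992, 0.074], [-0.587, -0.0, -0.809]]
ft_force: [0.4, 0.1, -5.6]
grip_width: 0.0351
gripper_force: 70.3
```

```bash
python3 -m handwheel '0 0 0.8 0 0 0 0.2; 0 0 2 0 0 0 0.2; 0 0 3.6 0 0 0 0.2; 0 0 5.4 0 0 0 0.2; 0 0 7.2 0 0 0 0.2; 0 0 9 0 0 0 0.2; 0 0 10.3 0 0 0 0.2; 0 0 11 0 0 0 0.2'
python3 - <<'E'
from h import *
go([.42,-.05,.226],Rt(3,36)); go([.40,-.257,.226],Rt(-.7,36))
d=get_image("wrist"); e=get_image("scene"); o=cv2.resize(np.hstack([d["color"],e["color"]]),(800,300)); cv2.imwrite("pics/l1.png",o[:,:,::-1])
E
```

```text
time_s: 6.27
position: [0.5626, 0.2504, 0.2103]
tool_rot: [[-0.802, -0.127, 0.584], [-0.103, 0.992, 0.075], [-0.588, 0.0, -0.809]]
ft_force: [0.1, 0.8, -5.5]
grip_width: 0.0356
gripper_force: 70.8
t 6.27 shift cm [-12.98 -29.97  -0.18] turn [-0.01  0.03 -4.3 ] axis [ 0.587  0.031 -0.809]
t 6.27 shift cm [-14.98 -50.76  -0.18] turn [-0.01  0.03 -8.  ] axis [ 0.588 -0.007 -0.809]
```

View pics/l1.png

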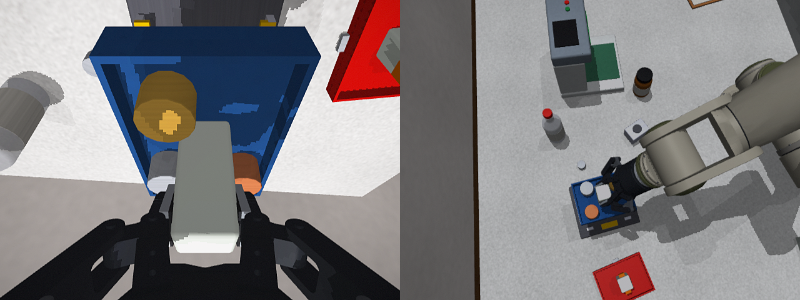

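The wrist half shows the tray lifted level, with all three discs inside and the pads flush on the handle. In the scene half it hangs clear above the dock, near (605,205). Now carry it, in front of the bottle and over the block.

```bash
python3 -m handwheel '-0.3 -0.9 0 0 0 -0.1 0.2; -0.9 -2.6 0 0 0 -0.4 0.2; -1.6 -4.6 0 0 0 -0.7 0.2; -2.3 -6.8 0 0 0 -1 0.2; -3.1 -9 0 0 0 -1.3 0.2; -4 -11.2 0 0 0 -1.6 0.2; -5 -13.4 0 0 0 -1.9 0.2; -6 -15.6 0 0 0 -2.2 0.2' && python3 -m handwheel '-1 -2.1 0 0 0 -0.3 0.2; -2.1 -4.2 0 0 0 -0.6 0.2; -3.2 -6.3 0 0 0 -0.9 0.2; -4.3 -8.4 0 0 0 -1.2 0.2; -5.3 -10.5 0 0 0 -1.5 0.2; -6.3 -12.6 0 0 0 -1.8 0.2; -7 -14.7 0 0 0 -2.1 0.2; -7.6 -16.8 0 0 0 -2.4 0.2' && python3 -m handwheel '-0.4 -2.2 0 0 0 -0.4 0.2; -0.7 -4.4 0 0 0 -0.8 0.2; -1 -6.6 0 0 0 -1.2 0.2; -1.2 -8.8 0 0 0 -1.6 0.2; -1.4 -11 0 0 0 -2 0.2; -1.4 -13 0 0 0 -2.4 0.2; -1.4 -15 0 0 0 -2.8 0.2; -1.4 -16.7 0 0 0 -3.2 0.2' && python3 -m handwheel '0 -0.8 0 0 0 -0.2 0.2; 0 -1.3 0 0 0 -0.2 0.2; 0 -1.6 0 0 0 -0.2 0.2; 0 -1.6 0 0 0 -0.2 0.2; 0 -1.6 0 0 0 -0.2 0.2; 0 -1.6 0 0 0 -0.2 0.2'
python3 - <<'E'
from h import *
go([.42,-.257,.116],Rt(-.7,36)); go([.52,-.257,.103],Rt(-.7,36))
d=get_image("wrist"); e=get_image("scene"); o=cv2.resize(np.hstack([d["color"],e["color"]]),(800,300)); cv2.imwrite("pics/l2.png",o[:,:,::-1])
E
```

```text
time_s: 7.03
position: [0.5009, 0.093, 0.2066]
tool_rot: [[-0.808, -0.088, 0.582], [-0.072, 0.996, 0.051], [-0.584, -0.001, -0.812]]
ft_force: [0.5, -0.8, -5.0]
grip_width: 0.0354
gripper_force: 71.1
time_s: 7.7
position: [0.4249, -0.0747, 0.2071]
tool_rot: [[-0.81, -0.046, 0.585], [-0.038, 0.999, 0.026], [-0.585, -0.001, -0.811]]
ft_force: [0.9, -0.1, -5.7]
grip_width: 0.0352
gripper_force: 71.1
time_s: 8.37
position: [0.4262, -0.235, 0.221]
tool_rot: [[-0.825, 0.029, 0.564], [0.025, 1.0, -0.015], [-0.564, 0.002, -0.826]]
ft_force: [-0.2, -0.8, -5.7]
grip_width: 0.0354
gripper_force: 71.2
time_s: 8.87
position: [0.4284, -0.248, 0.2232]
tool_rot: [[-0.826, 0.032, 0.563], [0.028, 0.999, -0.016], [-0.563, 0.003, -0.827]]
ft_force: [-0.5, 0.1, -5.9]
grip_width: 0.0353
gripper_force: 71.3
t 8.87 shift cm [  0.44  -0.92 -12.48] turn [-0.19 -1.74  1.14] axis [ 0.588 -0.007 -0.809]
t 8.87 shift cm [ 10.44  -0.92 -13.78] turn [-0.19 -1.74  1.14] axis [ 0.588 -0.007 -0.809]
```

View pics/l2.png

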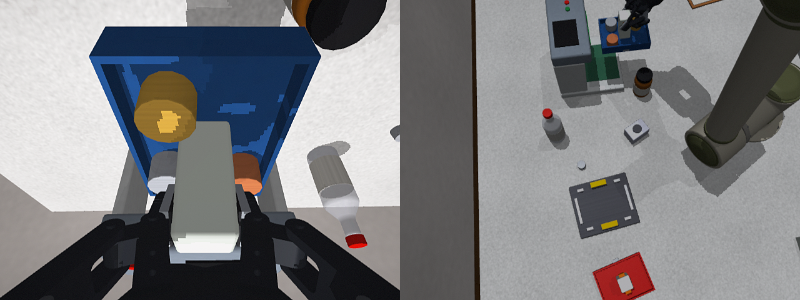

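```bash
python3 -c "
from h import *
print(status.observe()['q'].round(1))"
cat >> fit.py <<'E'
def ikf(p,yaw,lean):
    R=Rt(yaw,lean); q,a,e=ik(np.array(p)+R.as_matrix()[:,2]*.0217,R)
    # wrist: Rz(q1)Ry(q2+q3) Rz(q4) Ry(q5) Rz(q6) (+const)
    W=(Rn.from_euler("z",q[0],degrees=True)*Rn.from_euler("y",q[1]+q[2],degrees=True)).inv()*R
    return np.round(np.r_[q,W.as_euler("ZYZ",degrees=True)],1)
E
python3 - <<'E'
from fit import *
print(np.round(L[0][0],1),(lambda q,R:((Rn.from_euler("z",q[0],degrees=True)*Rn.from_euler("y",q[1]+q[2],degrees=True)).inv()*Rn.from_matrix(R)).as_euler("ZYZ",degrees=True).round(1))(L[0][0],L[0][2]))
for x in(.40,.42,.44,.46,.48,.52):
  for z in(.22,.14,.103): print(x,z,ikf([x,-.257,z],-.7,36))
E
```

```text
[ -59.     7.3  104.6   36.    53.8 -165.2]
[ 15.9  29.9 103.1 -37.2  10.  -46.5] [-37.2  10.   43.5]
0.4 0.22 [-63.1   8.5 108.4  41.   52.5 -85. ]
0.4 0.14 [ -63.1   17.   115.5   51.6   41.6 -100.5]
0.4 0.103 [ -63.1   21.8  118.2   59.2   37.3 -110.2]
0.42 0.22 [-60.2  10.  106.4  40.6  51.2 -82.2]
0.42 0.14 [-60.2  18.1 113.4  51.2  40.6 -97.3]
0.42 0.103 [ -60.2   22.7  116.    58.6   36.4 -106.8]
0.44 0.22 [-57.6  11.4 104.4  39.9  50.  -79.4]
0.44 0.14 [-57.6  19.3 111.2  50.5  39.7 -94.1]
0.44 0.103 [ -57.6   23.7  113.8   57.8   35.6 -103.3]
0.46 0.22 [-55.1  12.9 102.4  39.2  49.1 -76.6]
0.46 0.14 [-55.1  20.5 109.   49.6  38.9 -90.9]
0.46 0.103 [-55.1  24.7 111.4  56.7  34.9 -99.8]
0.48 0.22 [-52.8  14.4 100.2  38.4  48.3 -73.9]
0.48 0.14 [-52.8  21.7 106.6  48.5  38.3 -87.7]
0.48 0.103 [-52.8  25.7 109.   55.4  34.3 -96.2]
0.52 0.22 [-48.6  17.4  95.5  36.4  47.3 -68.5]
0.52 0.14 [-48.6  24.2 101.7  45.8  37.5 -81.1]
0.52 0.103 [-48.6  27.9 104.   52.2  33.5 -88.9]
```

Joint 6 is at its limit (-165°): with this half of the wrist turn, the tray can't reach the station square. I'll set the tray down on clear table in front of the station, turn the gripper half round and regrasp. First I'll check a spot near (0.31,-0.34).

```bash
cat >> h.py <<'E'
def flip(R): return R*Rn.from_euler("z",180,degrees=True)
E
python3 - <<'E'
from fit import *
def f(*a): 
    r=ikf(*a); return r.tolist(), "q6",[round((r[5]-90+180)%360-180,1),round((r[5]+90+180)%360-180,1)]
for yaw in(-30,-45):
  for lean in (36,40):
    for p in([.31,-.34,.076],[.31,-.34,.15],[.33,-.34,.076]): print(yaw,lean,p,*f(p,yaw,lean))
for p in([.36,-.3,.2],[.40,-.257,.2],[.42,-.257,.12],[.52,-.257,.103]): print(p,*f(p,-.7,40))
go([.31,-.34,.15],Rt(-40,36)); go([.31,-.34,.078],Rt(-40,36))
E
```

```text
-30 36 [0.31, -0.34, 0.076] [-75.8, 24.0, 125.3, 81.7, 25.2, -120.6] q6 [np.float64(149.4), np.float64(-30.6)]
-30 36 [0.31, -0.34, 0.15] [-75.8, 12.9, 119.6, 52.8, 31.9, -87.9] q6 [np.float64(-177.9), np.float64(2.1)]
-30 36 [0.33, -0.34, 0.076] [-72.3, 24.5, 123.4, 81.3, 23.6, -116.8] q6 [np.float64(153.2), np.float64(-26.8)]
-30 40 [0.31, -0.34, 0.076] [-77.5, 25.2, 127.8, 94.7, 28.4, -135.2] q6 [np.float64(134.8), np.float64(-45.2)]
-30 40 [0.31, -0.34, 0.15] [-77.5, 13.3, 122.1, 64.3, 31.8, -100.4] q6 [np.float64(169.6), np.float64(-10.4)]
-30 40 [0.33, -0.34, 0.076] [-73.9, 25.7, 125.9, 95.5, 26.6, -132.5] q6 [np.float64(137.5), np.float64(-42.5)]
-45 36 [0.31, -0.34, 0.076] [-70.2, 23.6, 126.7, 103.5, 14.9, -124.8] q6 [np.float64(145.2), np.float64(-34.8)]
-45 36 [0.31, -0.34, 0.15] [-70.2, 12.1, 120.8, 47.5, 19.9, -66.5] q6 [np.float64(-156.5), np.float64(23.5)]
-45 36 [0.33, -0.34, 0.076] [-66.7, 24.2, 124.6, 102.2, 12.9, -120.3] q6 [np.float64(149.7), np.float64(-30.3)]
-45 40 [0.31, -0.34, 0.076] [-71.3, 24.9, 129.4, 123.2, 19.9, -145.6] q6 [np.float64(124.4), np.float64(-55.6)]
-45 40 [0.31, -0.34, 0.15] [-71.3, 12.5, 123.5, 67.6, 17.9, -87.3] q6 [np.float64(-177.3), np.float64(2.7)]
-45 40 [0.33, -0.34, 0.076] [-67.6, 25.4, 127.2, 125.1, 17.6, -144.1] q6 [np.float64(125.9), np.float64(-54.1)]
[0.36, -0.3, 0.2] [-73.9, 11.3, 111.5, 48.5, 55.2, -101.3] q6 [np.float64(168.7), np.float64(-11.3)]
[0.4, -0.257, 0.2] [-65.0, 10.5, 112.5, 49.7, 49.4, -95.4] q6 [np.float64(174.6), np.float64(-5.4)]
[0.42, -0.257, 0.12] [-62.0, 21.2, 117.0, 63.6, 39.0, -111.9] q6 [np.float64(158.1), np.float64(-21.9)]
[0.52, -0.257, 0.103] [-49.9, 28.3, 106.2, 62.6, 33.2, -99.9] q6 [np.float64(170.1), np.float64(-9.9)]
t 8.97 shift cm [-10.87 -10.    -9.09] turn [ -0.77  -1.6  -38.15] axis [ 0.45  -0.378 -0.809]
t 8.97 shift cm [-10.87 -10.   -16.29] turn [ -0.77  -1.6  -38.15] axis [ 0.45  -0.378 -0.809]
```

```bash
cat > srch.py <<'E'
from fit import *
d=get_image("scene"); sd=plane(d,[290,264],.015)[0,:2]; print("small disc",sd)
obs=[((.406,.025),.043),((.674,-.005),.03),(sd,.02),((.36,-.132),.03),((.533,.454),.1)]+[(np.array([.55,.249])+Rn.from_euler("z",7.2,degrees=True).apply([u,v,0])[:2],.001) for u in np.linspace(-.095,.095,20) for v in(-.083,.083)]+[((.419,y),.001) for y in np.linspace(-.37,-.14,24)]+[((x,-.14),.001) for x in np.linspace(.42,.65,12)]
def clr(p,yaw):
    r=[]
    for c,rad in obs:
        l=Rn.from_euler("z",-yaw,degrees=True).apply([c[0]-p[0],c[1]-p[1],0])[:2]
        dd=np.maximum(np.abs(l)-[.075,.063],0); r.append(np.hypot(*dd)-rad)
    return min(r)
w=lambda a:(a+180)%360-180
out=[]
for x in np.arange(.36,.76,.03):
  for y in list(np.arange(-.12,.16,.02))+list(np.arange(.34,.7,.04)):
    for yaw in range(-50,51,10):
      c=clr((x,y),yaw)
      if c<.018: continue
      qs=[ikf([x,y,z],yaw,36) for z in(.078,.13)]
      u=[w(q[5]-90) for q in qs]; v=[w(q[5]+90) for q in qs]
      m=min([155-abs(k) for k in u+v]+[(q[4]-12.5)*4 for q in qs])
      if m>5 and abs(u[0]-u[1])<60: out.append((m,c,x,y,yaw,[q.tolist() for q in qs]))
out.sort(key=lambda o:-min(o[0],o[1]*1000)); print(len(out))
for o in out[:8]: print(np.round(o[:5],3).tolist(),o[5][0])
E
python3 srch.py
```

```text
small disc [0.60355794 0.11328361]
202
[64.1, 0.076, 0.75, 0.58, 30.0] [30.7, 59.4, 35.8, -0.5, 48.8, 0.9]
[61.2, 0.096, 0.75, 0.62, 30.0] [33.1, 63.0, 27.4, -2.3, 53.7, 3.8]
[59.9, 0.078, 0.69, 0.66, 40.0] [36.1, 60.2, 34.1, 3.0, 49.9, -5.1]
[59.4, 0.07, 0.72, 0.62, 30.0] [34.3, 59.9, 34.8, -3.3, 49.5, 5.6]
[58.9, 0.116, 0.75, 0.66, 30.0] [35.3, 67.5, 16.7, -3.6, 60.0, 6.1]
[58.7, 0.101, 0.72, 0.66, 40.0] [34.9, 63.2, 26.9, 3.7, 54.1, -6.3]
[57.7, 0.124, 0.75, 0.66, 40.0] [33.7, 66.9, 18.1, 4.3, 59.2, -7.3]
[57.0, 0.091, 0.72, 0.66, 30.0] [36.5, 63.8, 25.6, -4.7, 54.9, 8.0]
```

```bash
cat >> srch.py <<'E'
print("--")
for o in [o for o in out if o[3]<.2][:14]: print(np.round(o[:5],3).tolist(),o[5][0])
E
python3 srch.py | sed -n '/--/,$p'
```

```text
--
[40.2, 0.028, 0.75, 0.12, -10.0] [2.5, 42.2, 76.5, -16.3, 26.9, 24.8]
[37.2, 0.025, 0.75, 0.14, -10.0] [4.3, 42.6, 75.6, -18.1, 27.8, 27.8]
[43.5, 0.024, 0.75, 0.1, -10.0] [0.6, 41.9, 77.3, -14.3, 26.0, 21.5]
[23.3, 0.032, 0.75, 0.1, -20.0] [2.7, 42.8, 75.2, -26.3, 30.9, 41.7]
[23.1, 0.022, 0.75, -0.12, 0.0] [-22.0, 41.7, 77.8, 26.8, 29.2, -41.9]
[34.4, 0.021, 0.75, 0.16, -10.0] [6.1, 43.0, 74.6, -19.7, 28.9, 30.6]
[21.0, 0.034, 0.75, 0.12, -20.0] [4.6, 43.2, 74.3, -27.4, 32.1, 44.0]
[48.0, 0.019, 0.75, 0.12, 0.0] [0.2, 41.7, 77.8, -0.3, 24.5, 0.5]
[50.0, 0.019, 0.75, 0.14, 0.0] [2.1, 42.0, 77.0, -2.9, 25.0, 4.3]
[52.4, 0.019, 0.75, 0.16, 0.0] [4.0, 42.4, 76.2, -5.4, 25.6, 8.0]
[18.9, 0.027, 0.75, 0.14, -20.0] [6.4, 43.6, 73.3, -28.4, 33.4, 46.1]
[19.8, 0.018, 0.75, 0.12, 20.0] [-4.2, 41.8, 77.6, 28.6, 30.2, -45.2]
[17.0, 0.02, 0.75, 0.16, -20.0] [8.1, 44.1, 72.1, -29.1, 34.7, 48.0]
[10.1, 0.019, 0.75, 0.08, -30.0] [2.9, 43.6, 73.3, -32.6, 36.3, 54.9]
```

Setting it down at (0.75,0.12) with yaw -10° suits both wrist turns and is clear of everything. The route goes back the way it came, past the bottle on the dock side.

Run:
```python
from fit import *
go([.42,-.05,.226],Rt(0,36)); go([.52,.12,.226],Rt(0,36)); go([.75,.12,.226],Rt(-10,36))
print(ikf([.42,-.05,.226],0,36),ikf([.52,.12,.226],0,36),ikf([.75,.12,.226],-10,36),ikf([.75,.12,.15],-10,36),ikf([.68,.12,.226],-5,36))
```

```text
t 9.07 shift cm [ 0.43 19.84 -1.49] turn [-0.16 -1.73  1.86] axis [ 0.588  0.    -0.809]
t 9.07 shift cm [10.43 36.84 -1.49] turn [-0.16 -1.73  1.86] axis [ 0.588  0.    -0.809]
t 9.07 shift cm [33.41 36.62 -1.49] turn [-0.32 -1.71 -8.14] axis [ 0.579 -0.102 -0.809]
[-34.3  -0.6 117.5  33.4  37.  -56.7] [  0.4  11.4 103.2  -0.4  29.4   0.7] [  2.5  33.   67.3 -10.4  44.8  17.5] [  2.5  37.2  72.8 -12.7  35.3  20.6] [ 1.5 26.1 79.9 -6.2 38.4 10.2]
```

```bash
python3 -m handwheel '0 0.8 -0.2 0 -0.2 0.2 0.2; 0 2.4 -0.4 0 -0.4 0.4 0.2; 0.1 4.4 -0.6 0 -0.7 0.7 0.2; 0.2 6.5 -0.8 -0.1 -0.9 1 0.2; 0.3 8.6 -1 -0.1 -1.1 1.2 0.2; 0.4 10.7 -1.2 -0.1 -1.3 1.4 0.2; 0.4 12.8 -1.4 -0.2 -1.5 1.6 0.2; 0.4 14.9 -1.5 -0.2 -1.7 1.8 0.2' && python3 -m handwheel '0.6 2 0 0 0 0 0.2; 1.6 4 0 0 0 0 0.2; 2.8 6 0 0 0 0 0.2; 4 8 0 0 0 0 0.2; 5.2 10 0 0 0 0 0.2; 6.4 12 0 0 0 0 0.2; 7.6 14 0 0 0 0 0.2; 8.6 16 0 0 0 0 0.2' && python3 -m handwheel '1.4 1.8 0 0 0 0 0.2; 2.8 3.4 0 0 0 -0.5 0.2; 4.6 4.6 0 0 0 -1.2 0.2; 6.6 5.4 0 0 0 -2 0.2; 8.8 5.8 0 0 0 -3 0.2; 11 6 0 0 0 -4 0.2; 13.2 6 0 0 0 -5 0.2; 15.4 6 0 0 0 -6 0.2' && python3 -m handwheel '2.2 0 0 0 0 -1 0.2; 4.4 -0.1 0 0 0 -2 0.2; 6.4 -0.2 0 0 0 -3 0.2; 7.9 -0.2 0 0 0 -3.6 0.2; 8.8 -0.2 0 0 0 -4 0.2; 9 -0.2 0 0 0 -4 0.2; 9 -0.2 0 0 0 -4 0.2'
python3 - <<'E'
from h import *
go([.75,.12,.086],Rt(-10,36)); print(status.observe()["q"].round(1))
d=get_image("wrist"); e=get_image("scene"); o=cv2.resize(np.hstack([d["color"],e["color"]]),(800,300)); cv2.imwrite("pics/l3.png",o[:,:,::-1])
E
```

```text
time_s: 9.73
position: [0.432, -0.098, 0.208]
tool_rot: [[-0.809, 0.001, 0.587], [0.001, 1.0, -0.0], [-0.587, 0.0, -0.809]]
ft_force: [0.5, 0.5, -5.7]
grip_width: 0.0353
gripper_force: 71.3
time_s: 10.4
position: [0.5184, 0.0622, 0.208]
tool_rot: [[-0.81, 0.001, 0.587], [0.001, 1.0, 0.0], [-0.587, 0.001, -0.81]]
ft_force: [-0.2, -0.5, -6.1]
grip_width: 0.0352
gripper_force: 71.3
time_s: 11.07
position: [0.6725, 0.1213, 0.2073]
tool_rot: [[-0.806, 0.106, 0.582], [0.086, 0.994, -0.062], [-0.585, 0.001, -0.811]]
ft_force: [0.8, 1.2, -6.2]
grip_width: 0.0354
gripper_force: 71.3
time_s: 11.65
position: [0.762, 0.1188, 0.207]
tool_rot: [[-0.798, 0.175, 0.576], [0.142, 0.985, -0.102], [-0.585, -0.0, -0.811]]
ft_force: [-0.1, -0.1, -7.1]
grip_width: 0.0353
gripper_force: 71.3
t 11.65 shift cm [  0.06  -0.1  -13.86] turn [-0.03 -0.17  0.05] axis [ 0.579 -0.102 -0.809]
[  2.6  33.1  67.3 -10.4  44.9 -72.3]
```

View pics/l3.png

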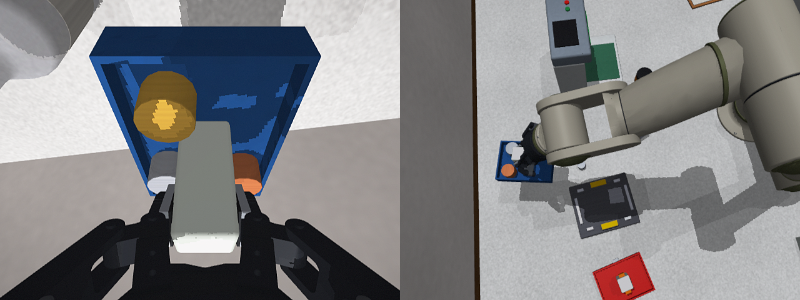

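The tray is level over clear table, with the three discs inside. The scene half shows it near (525,160), in from the table edge at column 475. Now lower it.

```bash
python3 -m handwheel '0 0 -1 0 0 0 0.2; 0 -0.1 -3 0 0 0 0.2; 0 -0.1 -5 0 0 0 0.2; 0 -0.1 -7 0 0 0 0.2; 0 -0.1 -9 0 0 0 0.2; 0 -0.1 -11 0 0 0 0.2; 0 -0.1 -12.8 0 0 0 0.2; 0 -0.1 -13.8 0 0 0 0.2' && python3 -m handwheel '0 0 0 0 0 0 0.2; 0 0 -0.2 0 0 0 0.2;0 0 -0.4 0 0 0 0.2;0 0 -0.55 0 0 0 0.2; 0 0 -0.7 0 0 0 0.2;0 0 -0.7 0 0 0 0.2' && python3 -m handwheel '0 0 -0.1 0 0 0 0.2;0 0 -0.1 0 0 0 0.2'; python3 -c "
from h import *
go([.75,.12,.0774],Rt(-10,36))"
```

```text
time_s: 12.42
position: [0.7608, 0.1173, 0.067]
tool_rot: [[-0.8, 0.175, 0.575], [0.141, 0.985, -0.103], [-0.584, -0.001, -0.812]]
ft_force: [0.1, -0.8, -6.1]
grip_width: 0.0353
gripper_force: 71.3
time_s: 12.92
position: [0.7625, 0.1172, 0.0637]
tool_rot: [[-0.797, 0.175, 0.579], [0.141, 0.985, -0.103], [-0.588, -0.0, -0.809]]
ft_force: [0.0, 0.0, -5.9]
grip_width: 0.0353
gripper_force: 71.4
time_s: 13.08
position: [0.7625, 0.1172, 0.0624]
tool_rot: [[-0.797, 0.175, 0.578], [0.141, 0.985, -0.103], [-0.587, -0.001, -0.809]]
ft_force: [-0.8, 0.6, -6.8]
grip_width: 0.0354
gripper_force: 71.4
t 13.08 shift cm [ 0.01  0.06 -0.25] turn [ 0.03 -0.03  0.08] axis [ 0.579 -0.102 -0.809]
```

```bash
python3 -m handwheel '0 0 -0.15 0 0 0 0.2;0 0 -0.2 0 0 0 0.2' && python3 -m handwheel '0 0 -0.1 0 0 0 0.2;0 0 -0.1 0 0 0 0.2';python3 -c "
from h import *
go([.75,.12,.0774],Rt(-10,36))"
```

```text
time_s: 13.25
position: [0.7625, 0.1172, 0.0602]
tool_rot: [[-0.797, 0.175, 0.578], [0.141, 0.985, -0.103], [-0.587, -0.001, -0.809]]
ft_force: [-0.3, -0.2, -6.2]
grip_width: 0.035
gripper_force: 71.4
time_s: 13.42
position: [0.7627, 0.1173, 0.0599]
tool_rot: [[-0.796, 0.175, 0.579], [0.141, 0.985, -0.103], [-0.588, -0.0, -0.809]]
ft_force: [-2.0, -0.3, -1.7]
grip_width: 0.0355
gripper_force: 71.9
t 13.42 shift cm [-0.02  0.05 -0.01] turn [0.03 0.03 0.08] axis [ 0.579 -0.102 -0.809]
```

Contact came where predicted. Open, draw back along the tool, and turn the gripper half round.

```bash
python3 -m handwheel '0 0 -0.05 0 0 0 0.5; 0 0 -0.05 0 0 0 0.7; 0 0 -0.05 0 0 0 1; 0 0 -0.05 0 0 0 1; 0 0 -0.05 0 0 0 1; 0 0 -0.05 0 0 0 1' && python3 -m handwheel '-1 0.2 1.4 0 0 0 1; -3 0.5 4.2 0 0 0 1; -5 0.9 7 0 0 0 1; -7 1.2 9.7 0 0 0 1; -7 1.2 9.7 0 0 0 1; -7 1.2 9.7 0 0 0 1'; python3 -c "
from h import *
go([.7502,.1195,.0774],flip(Rt(-10,38)),.11); s=status.observe(); print((s['tool_rot'][:,2]*57).round(1),(s['tool_rot'][:,2]*22).round(1), s['q'].round(1))"
```

```text
time_s: 13.92
position: [0.7628, 0.1173, 0.0593]
tool_rot: [[-0.796, 0.175, 0.579], [0.141, 0.985, -0.103], [-0.588, -0.0, -0.809]]
ft_force: [0.4, 0.5, -1.2]
grip_width: 0.0856
gripper_force: 0.0
time_s: 14.42
position: [0.6926, 0.1296, 0.1581]
tool_rot: [[-0.795, 0.175, 0.581], [0.141, 0.985, -0.103], [-0.59, 0.0, -0.807]]
ft_force: [-0.1, -0.0, -0.6]
grip_width: 0.0855
gripper_force: 0.0
t 14.42 shift cm [ 0.4  -0.06 -1.11] turn [ 106.87  -18.87 -143.54] axis [ 0.606 -0.107 -0.788]
[ 33.1  -5.9 -46. ] [ 12.8  -2.3 -17.8] [  4.   29.9  82.6 -15.2  33.  -65.7]
```

```bash
A='32.5 -5.8 -45.2'; python3 -m handwheel '0 0 0 8.1 -1.4 -11.3 1; 0 0 0 8.1 -1.4 -11.3 1; 0 0 0 16.3 -2.9 -22.6 1; 0 0 0 16.3 -2.9 -22.6 1; 0 0 0 24.4 -4.3 -33.9 1; 0 0 0 24.4 -4.3 -33.9 1; 0 0 0 32.5 -5.8 -45.2 1; 0 0 0 32.5 -5.8 -45.2 1' && python3 -m handwheel '0 0 0 8.1 -1.4 -11.3 1; 0 0 0 8.1 -1.4 -11.3 1; 0 0 0 16.3 -2.9 -22.6 1; 0 0 0 16.3 -2.9 -22.6 1; 0 0 0 24.4 -4.3 -33.9 1; 0 0 0 24.4 -4.3 -33.9 1; 0 0 0 32.5 -5.8 -45.2 1; 0 0 0 32.5 -5.8 -45.2 1' && python3 -m handwheel '0 0 0 8.1 -1.4 -11.3 1; 0 0 0 8.1 -1.4 -11.3 1; 0 0 0 16.3 -2.9 -22.6 1; 0 0 0 16.3 -2.9 -22.6 1; 0 0 0 24.4 -4.3 -33.9 1; 0 0 0 24.4 -4.3 -33.9 1; 0 0 0 32.5 -5.8 -45.2 1; 0 0 0 32.5 -5.8 -45.2 1'
python3 - <<'E'
from h import *
for l in(36,38,40): go([.7502,.1195,.0774],flip(Rt(-10,l)),.05)
s=status.observe(); d=get_image("wrist"); print(s["q"].round(1),"cam in tool",(s["tool_rot"].T@(np.array(d["xyz"])-s["position"])).round(3))
E
```

```text
time_s: 15.08
position: [0.6928, 0.1289, 0.154]
tool_rot: [[-0.297, 0.76, 0.578], [0.898, 0.428, -0.101], [-0.325, 0.489, -0.81]]
ft_force: [-0.1, -1.2, -0.3]
grip_width: 0.0854
gripper_force: 0.0
time_s: 15.75
position: [0.6928, 0.1289, 0.154]
tool_rot: [[0.463, 0.67, 0.58], [0.858, -0.504, -0.101], [0.225, 0.544, -0.808]]
ft_force: [-0.4, -0.1, 0.1]
grip_width: 0.0853
gripper_force: 0.0
time_s: 16.42
position: [0.6928, 0.1289, 0.154]
tool_rot: [[0.814, -0.01, 0.581], [0.062, -0.993, -0.104], [0.578, 0.121, -0.807]]
ft_force: [0.4, -0.2, 0.7]
grip_width: 0.0856
gripper_force: 0.0
t 16.42 shift cm [ 4.1  -0.65 -5.37] turn [ 6.87 -1.02 -9.4 ] axis [ 0.579 -0.102 -0.809]
t 16.42 shift cm [ 4.02 -0.63 -5.43] turn [ 6.68 -3.02 -9.28] axis [ 0.606 -0.107 -0.788]
t 16.42 shift cm [ 3.95 -0.62 -5.49] turn [ 6.5  -5.01 -9.15] axis [ 0.633 -0.112 -0.766]
[  4.   30.2  82.9 -15.5  32.5 102.9] cam in tool [ 0.076  0.    -0.141]
```

Run:
```python
from fit import *
R=flip(Rt(-10,42))
go([.7502,.1195,.0774],R,.05);go([.7502,.1195,.0774],R,0)
w=lambda a:(a+180)%360-180
for p,y in(([.75,.12,.077],-10),([.75,.12,.2],-10),([.52,.12,.2],0),([.42,-.05,.2],0),([.40,-.2,.2],-.7),([.40,-.257,.226],-.7),([.42,-.257,.125],-.7),([.517,-.257,.103],-.7)):
    q=ikf(p,y,42); print(p,q,"q6",round(w(q[5]+90),1))
```

```text
t 16.47 shift cm [ 3.88 -0.61 -5.56] turn [ 6.06 -6.95 -8.72] axis [ 0.659 -0.116 -0.743]
t 16.47 shift cm [ 7.17 -1.19 -9.27] turn [ 6.06 -6.95 -8.72] axis [ 0.659 -0.116 -0.743]
[0.75, 0.12, 0.077] [  2.9  42.2  80.3 -28.4  18.2  36.8] q6 126.8
[0.75, 0.12, 0.2] [  2.9  33.5  73.7 -16.1  32.5  23.3] q6 113.3
[0.52, 0.12, 0.2] [  0.4  13.4 109.5  -1.   15.    1.3] q6 91.3
[0.42, -0.05, 0.2] [-36.9   2.  124.5  55.3  29.3 -80.7] q6 9.3
[0.4, -0.2, 0.2] [-61.3   6.9 118.7  54.7  45.6 -97.5] q6 -7.5
[0.4, -0.257, 0.226] [-66.    8.  111.1  49.8  52.7 -93.9] q6 -3.9
[0.42, -0.257, 0.125] [ -62.9   21.   117.7   66.6   40.2 -115.1] q6 -25.1
[0.517, -0.257, 0.103] [ -50.8   28.4  107.7   68.1   33.6 -105.9] q6 -15.9
```

```bash
python3 -m handwheel '1.5 -0.2 -2 3 -3.5 -4.4 1; 3.9 -0.6 -5.5 6.06 -6.95 -8.72 1; 3.9 -0.6 -5.5 6.06 -6.95 -8.72 1; 3.9 -0.6 -5.5 6.06 -6.95 -8.72 1; 3.9 -0.6 -5.5 6.06 -6.95 -8.72 1' && python3 -m handwheel '1 -0.2 -1.15 0 0 0 1; 2 -0.4 -2.3 0 0 0 1; 2 -0.4 -2.3 0 0 0 1; 2 -0.4 -2.3 0 0 0 1'
python3 - <<'E'
from h import *
go([.7502,.1195,.0774],flip(Rt(-10,42)),0)
d=get_image("wrist"); cv2.imwrite("pics/w5.png",d["color"][:,:,::-1])
E
```

```text
time_s: 16.88
position: [0.7315, 0.123, 0.0995]
tool_rot: [[0.735, -0.162, 0.659], [-0.113, -0.987, -0.116], [0.669, 0.011, -0.743]]
ft_force: [-0.5, -0.6, 0.1]
grip_width: 0.0857
gripper_force: 0.0
time_s: 17.22
position: [0.7515, 0.1192, 0.0785]
tool_rot: [[0.733, -0.163, 0.661], [-0.115, -0.987, -0.116], [0.671, 0.009, -0.742]]
ft_force: [-0.7, 1.1, 0.1]
grip_width: 0.0853
gripper_force: 0.0
t 17.22 shift cm [ 1.3  -0.22 -1.72] turn [ 0.55  0.04 -0.61] axis [ 0.659 -0.116 -0.743]
```

View pics/w5.png

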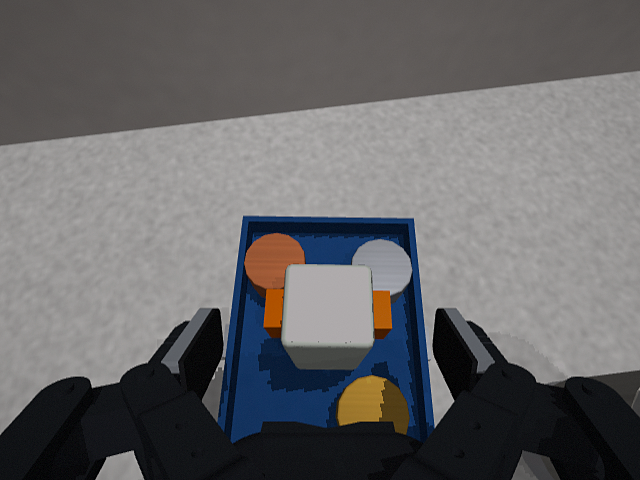

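The handle is centred (buttons at columns 264 and 392, middle 328; fingers 329), and all the discs are inside. That was my 11th picture, one over the limit of 10, so I'll view no more and check by numbers only.

```bash
python3 -m handwheel '0.65 -0.1 -0.85 0.5 0 -0.6 1; 1.3 -0.22 -1.7 0.55 0 -0.6 1; 1.3 -0.22 -1.7 0.55 0 -0.6 1; 1.3 -0.22 -1.7 0.55 0 -0.6 1' && python3 -m handwheel '0 0 0 0 0 0 0.6; 0 0 0 0 0 0 0.5; 0 0 0 0 0 0 0.4; 0 0 0 0 0 0 0.3;0 0 0 0 0 0 0.2;0 0 0 0 0 0 0.2;0 0 0 0 0 0 0.2;0 0 0 0 0 0 0.2' 70 &&  python3 -m handwheel '0 0 0.2 0 0 0 0.2; 0 0 0.5 0 0 0 0.2; 0 0 1 0 0 0 0.2; 0 0 1.8 0 0 0 0.2; 0 0 2.6 0 0 0 0.2; 0 0 3 0 0 0 0.2; 0 0 3 0 0 0 0.2'; python3 -c "
from h import *
go([.7502,.1195,.0774],flip(Rt(-10,42)),0)"
```

```text
time_s: 17.6
position: [0.7645, 0.1169, 0.06]
tool_rot: [[0.732, -0.174, 0.658], [-0.13, -0.985, -0.116], [0.669, -0.001, -0.744]]
ft_force: [-0.8, -0.5, 0.6]
grip_width: 0.0856
gripper_force: 0.0
time_s: 18.27
position: [0.7645, 0.1171, 0.0616]
tool_rot: [[0.731, -0.174, 0.66], [-0.13, -0.985, -0.116], [0.67, -0.001, -0.742]]
ft_force: [-5.3, -0.1, 5.0]
grip_width: 0.0355
gripper_force: 71.0
time_s: 18.85
position: [0.7651, 0.1171, 0.0928]
tool_rot: [[0.73, -0.174, 0.661], [-0.13, -0.985, -0.116], [0.671, -0.002, -0.741]]
ft_force: [-0.3, -0.8, -6.8]
grip_width: 0.0353
gripper_force: 70.2
t 18.85 shift cm [-0.06 -0.01 -3.15] turn [-0.06  0.19  0.03] axis [ 0.659 -0.116 -0.743]
```

```bash
python3 -m handwheel '0 0 0.8 0 0 0 0.2; 0 0 2.4 0 0 0 0.2; 0 0 4.4 0 0 0 0.2; 0 0 6.4 0 0 0 0.2; 0 0 8.4 0 0 0 0.2; 0 0 10.4 0 0 0 0.2; 0 0 12 0 0 0 0.2; 0 0 13 0 0 0 0.2' && python3 -m handwheel '0 0 0 0 0 0 0.2'
python3 - <<'E'
from fit import *
for p,y in(([.52,.12,.24],0),([.42,-.05,.24],0),([.395,-.257,.24],-.7)):
    go(p,flip(Rt(y,42)),0); q=ikf(p,y,42); print(q)
E
```

```text
time_s: 19.52
position: [0.7647, 0.1171, 0.2235]
tool_rot: [[0.73, -0.174, 0.661], [-0.13, -0.985, -0.116], [0.671, -0.002, -0.741]]
ft_force: [-0.8, -0.8, -5.8]
grip_width: 0.0352
gripper_force: 70.6
time_s: 19.6
position: [0.7651, 0.1171, 0.224]
tool_rot: [[0.728, -0.174, 0.663], [-0.13, -0.985, -0.116], [0.673, -0.002, -0.74]]
ft_force: [0.1, -0.5, -5.6]
grip_width: 0.0353
gripper_force: 70.6
t 19.6 shift cm [-2.305e+01  2.900e-01 -2.000e-02] turn [-0.09  0.28 10.02] axis [ 0.669  0.    -0.743]
[  0.4   9.7 105.8  -0.7  22.5   0.9]
t 19.6 shift cm [-3.305e+01 -1.671e+01 -2.000e-02] turn [-0.09  0.28 10.02] axis [ 0.669  0.    -0.743]
[-36.9  -2.8 119.8  43.9  35.5 -67.2]
t 19.6 shift cm [-3.555e+01 -3.743e+01 -2.000e-02] turn [-0.09  0.28  9.32] axis [ 0.669 -0.008 -0.743]
[-66.8   6.4 110.1  48.3  55.  -92. ]
```

```bash
python3 -m handwheel '-0.8 0 0 0 0 0.3 0.2; -2.4 0.1 0 0 0 1 0.2; -4.4 0.2 0 0 0 1.9 0.2; -6.5 0.3 0 0 0.1 2.8 0.2; -8.6 0.3 0 0 0.2 3.7 0.2; -10.7 0.3 0 0 0.3 4.6 0.2; -12.8 0.3 0 0 0.3 5.5 0.2; -14.9 0.3 0 0 0.3 6.4 0.2' && python3 -m handwheel '-2 0 0 0 0 0.9 0.2; -3.9 -0.3 0 0 0 1.8 0.2; -5.7 -1 0 0 0 2.7 0.2; -7.4 -2.1 0 0 0 3.3 0.2; -8.9 -3.5 0 0 0 3.6 0.2; -10.2 -5.1 0 0 0 3.6 0.2; -11.4 -6.8 0 0 0 3.6 0.2; -12.5 -8.6 0 0 0 3.6 0.2' && python3 -m handwheel '-1.1 -1.8 0 0 0 0 0.2; -2.2 -3.6 0 0 0 0 0.2; -3.3 -5.4 0 0 0 0 0.2; -4.4 -7.2 0 0 0 0 0.2; -5.3 -9 0 0 0 0 0.2; -6 -10.9 0 0 0 0 0.2; -6.6 -12.9 0 0 0 0 0.2; -7 -15 0 0 0 0 0.2' && python3 -m handwheel '-0.3 -2.1 0 0 0 0 0.2; -0.5 -4.2 0 0 0 -0.1 0.2; -0.7 -6.3 0 0 0 -0.2 0.2; -0.8 -8.4 0 0 0 -0.4 0.2; -0.9 -10.4 0 0 0 -0.6 0.2; -1.1 -12.2 0 0 0 -0.7 0.2; -1.1 -13.4 0 0 0 -0.7 0.2; -1.1 -14.1 0 0 0 -0.7 0.2' && python3 -m handwheel '0 0 0 0 0 0 0.2;0 0 0 0 0 0 0.2'
python3 - <<'E'
from h import *
R=flip(Rt(-.7,42))
for p in([.40,-.257,.125],[.516,-.257,.115],[.516,-.257,.105]): go(p,R)
t=get_image("top"); d=get_image("scene")
for n,i,lo,hi,z in(("mat scene",d,(65,100,30),(90,255,200),.025),("cap",d,(0,180,120),(4,255,255),.19)):
    for b in blobs(mask(i,lo,hi),60)[:2]: print(n,cv2.boundingRect(b))
E
```

```text
time_s: 20.27
position: [0.6138, 0.12, 0.2193]
tool_rot: [[0.747, -0.063, 0.662], [-0.047, -0.998, -0.042], [0.664, 0.0, -0.748]]
ft_force: [0.4, 0.7, -5.6]
grip_width: 0.0354
gripper_force: 70.8
time_s: 20.93
position: [0.489, 0.0338, 0.22]
tool_rot: [[0.747, 0.0, 0.664], [0.0, -1.0, 0.0], [0.664, -0.0, -0.747]]
ft_force: [0.3, -0.6, -6.0]
grip_width: 0.0356
gripper_force: 70.9
time_s: 21.6
position: [0.4193, -0.1166, 0.2202]
tool_rot: [[0.747, -0.001, 0.665], [-0.0, -1.0, -0.001], [0.665, 0.0, -0.747]]
ft_force: [0.9, -0.0, -6.7]
grip_width: 0.0353
gripper_force: 70.9
time_s: 22.27
position: [0.4092, -0.2584, 0.2203]
tool_rot: [[0.747, -0.014, 0.665], [-0.011, -1.0, -0.01], [0.665, 0.0, -0.747]]
ft_force: [-0.7, 0.3, -5.6]
grip_width: 0.035
gripper_force: 71.0
time_s: 22.43
position: [0.4094, -0.2563, 0.2204]
tool_rot: [[0.747, -0.013, 0.665], [-0.01, -1.0, -0.008], [0.665, -0.001, -0.747]]
ft_force: [0.8, 0.6, -5.9]
grip_width: 0.0357
gripper_force: 71.0
t 22.43 shift cm [  0.51  -0.08 -11.16] turn [-0.07 -0.32  0.02] axis [ 0.669 -0.008 -0.743]
t 22.43 shift cm [ 12.11  -0.08 -12.16] turn [-0.07 -0.32  0.02] axis [ 0.669 -0.008 -0.743]
t 22.43 shift cm [ 12.11  -0.08 -13.16] turn [-0.07 -0.32  0.02] axis [ 0.669 -0.008 -0.743]
mat scene (296, 70, 55, 61)
cap (309, 404, 99, 76)
cap (228, 174, 15, 13)
```

```bash
python3 -m handwheel '0.1 0 -1 0 -0.1 0 0.2; 0.2 0 -2.8 0 -0.2 0 0.2; 0.4 -0.1 -4.8 -0.05 -0.3 0 0.2; 0.5 -0.1 -6.8 -0.05 -0.3 0 0.2; 0.5 -0.1 -8.6 -0.05 -0.3 0 0.2; 0.5 -0.1 -10.2 -0.05 -0.3 0 0.2; 0.5 -0.1 -11.2 -0.05 -0.3 0 0.2; 0.5 -0.1 -11.2 -0.05 -0.3 0 0.2' && python3 -m handwheel '0 0 0 0 0 0 0.2; 0.6 0 0 0 0 0 0.2; 1.8 0 -0.1 0 0 0 0.2; 3.2 0 -0.2 0 0 0 0.2; 4.6 0 -0.4 0 0 0 0.2; 5.4 0 -0.5 0 0 0 0.2; 5.8 0 -0.5 0 0 0 0.2; 5.8 0 -0.5 0 0 0 0.2'
python3 - <<'E'
from h import *
R=flip(Rt(-.7,42))
go([.516,-.257,.115],R); print(status.observe()["q"].round(1))
for n,z in(("scene",.065),("top",.065)):
    d=get_image(n)
    for b in blobs(mask(d,(105,100,30),(125,255,255)),60)[:3]: print(n,cv2.contourArea(b),np.round(plane(d,cv2.boxPoints(cv2.minAreaRect(b)),z)[:,:2],3).tolist())
E
```

```text
time_s: 23.2
position: [0.4143, -0.2569, 0.1074]
tool_rot: [[0.744, -0.013, 0.668], [-0.011, -1.0, -0.007], [0.668, -0.002, -0.744]]
ft_force: [0.0, 0.1, -5.2]
grip_width: 0.035
gripper_force: 71.1
time_s: 23.87
position: [0.4731, -0.2577, 0.1043]
tool_rot: [[0.742, -0.012, 0.67], [-0.008, -1.0, -0.009], [0.67, 0.001, -0.742]]
ft_force: [0.4, -0.3, -5.4]
grip_width: 0.0355
gripper_force: 71.1
t 23.87 shift cm [ 5.74  0.06 -0.54] turn [ 0.07  0.06 -0.03] axis [ 0.669 -0.008 -0.743]
[-57.7  23.5 113.7  67.2  37.5 -20.9]
scene 1718.5 [[0.53, -0.318], [0.376, -0.317], [0.385, -0.189], [0.534, -0.191]]
top 1074.5 [[0.534, -0.204], [0.532, -0.305], [0.386, -0.295], [0.389, -0.195]]
```

```bash
python3 -m handwheel '0.4 0 0 0 0 0 0.2; 1.2 0 -0.1 0 0 0 0.2; 2.2 0 -0.2 0 0 0 0.2; 3.2 0 -0.3 0 0 0 0.2; 4.2 0 -0.4 0 0 0 0.2; 5.1 0 -0.5 0 0 0 0.2; 5.7 0 -0.5 0 0 0 0.2; 5.7 0 -0.5 0 0 0 0.2' && python3 -m handwheel '0 0 0 0 0 0 0.2; 0 0 0 0 0 0 0.2; 0 0 -0.2 0 0 0 0.2; 0 0 -0.4 0 0 0 0.2; 0 0 -0.6 0 0 0 0.2; 0 0 -0.7 0 0 0 0.2; 0 0 -0.8 0 0 0 0.2; 0 0 -0.8 0 0 0 0.2';  python3 - <<'E'
from h import *
R=flip(Rt(-.7,42)); go([.517,-.257,.1024],R); print(status.observe()["position"].round(4))
E
```

```text
time_s: 24.63
position: [0.5307, -0.2577, 0.0987]
tool_rot: [[0.743, -0.012, 0.67], [-0.008, -1.0, -0.008], [0.67, 0.001, -0.743]]
ft_force: [-0.2, -0.8, -6.0]
grip_width: 0.0351
gripper_force: 71.1
time_s: 25.3
position: [0.5294, -0.258, 0.0906]
tool_rot: [[0.743, -0.013, 0.669], [-0.01, -1.0, -0.009], [0.669, 0.0, -0.743]]
ft_force: [-0.2, 0.2, -6.6]
grip_width: 0.0354
gripper_force: 71.1
t 25.3 shift cm [ 0.21  0.08 -0.43] turn [0.01 0.01 0.04] axis [ 0.669 -0.008 -0.743]
[ 0.5294 -0.258   0.0906]
```

```bash
python3 -m handwheel '0.1 0 -0.1 0 0 0 0.2; 0.2 0.1 -0.2 0 0 0 0.2; 0.2 0.1 -0.3 0 0 0 0.2; 0.2 0.1 -0.3 0 0 0 0.2' && python3 -m handwheel '0 0 -0.06 0 0 0 0.2; 0 0 -0.12 0 0 0 0.2;0 0 -0.12 0 0 0 0.2'&& python3 -m handwheel '0 0 -0.05 0 0 0 0.2;0 0 -0.05 0 0 0 0.2'
```

```text
time_s: 25.63
position: [0.5315, -0.2568, 0.0876]
tool_rot: [[0.743, -0.013, 0.669], [-0.009, -1.0, -0.009], [0.669, 0.0, -0.743]]
ft_force: [-0.6, -0.5, -6.6]
grip_width: 0.0352
gripper_force: 71.1
time_s: 25.88
position: [0.5315, -0.257, 0.0867]
tool_rot: [[0.743, -0.013, 0.67], [-0.009, -1.0, -0.009], [0.67, 0.0, -0.743]]
ft_force: [0.4, 0.2, -6.0]
grip_width: 0.0355
gripper_force: 71.1
time_s: 26.05
position: [0.5316, -0.2571, 0.0866]
tool_rot: [[0.742, -0.013, 0.67], [-0.009, -1.0, -0.009], [0.67, 0.001, -0.742]]
ft_force: [-2.3, -0.8, 1.0]
grip_width: 0.0351
gripper_force: 71.9
```

Touchdown is gentle. Release and draw back along the tool.

```bash
python3 -m handwheel '0 0 0 0 0 0 0.5; 0 0 0 0 0 0 0.7; 0 0 0 0 0 0 1; 0 0 0 0 0 0 1; 0 0 0 0 0 0 1; 0 0 0 0 0 0 1' && python3 -m handwheel '-0.7 0 0.7 0 0 0 1; -2.1 0 2.2 0 0 0 1; -4 0 4.3 0 0 0 1; -6 0.1 6.5 0 0 0 1; -8 0.1 8.7 0 0 0 1; -10 0.1 11 0 0 0 1; -12 0.1 13 0 0 0 1; -12 0.1 13 0 0 0 1' && python3 -m handwheel '-3 3 2 0 0 0 1; -6 6 4 0 0 0 1; -9 9 6 0 0 0 1; -9 9 6 0 0 0 1; -9 9 6 0 0 0 1'
python3 - <<'E'
from h import *
ys=Rn.from_euler("z",.7,degrees=True).as_matrix()
for n in("scene","top"):
    d=get_image(n)
    for b in blobs(mask(d,(105,100,25),(125,255,255)),40)[:4]: print(n,"blue",cv2.contourArea(b),np.round(plane(d,cv2.boxPoints(cv2.minAreaRect(b)),.055)[:,:2],3).tolist())
    for b in blobs(mask(d,(65,100,30),(90,255,200)),40)[:3]: print(n,"green",cv2.contourArea(b),np.round(plane(d,cv2.boxPoints(cv2.minAreaRect(b)),.025)[:,:2],3).tolist())
    for b in blobs(mask(d,(3,120,60),(24,255,255)),15)[:6]:
        x,y,w,h=cv2.boundingRect(b); print(n,"orange/brass",(x,y,w,h),np.round(plane(d,[x+w/2,y+h/2],.065)[0,:2],3))
E
```

```text
time_s: 26.55
position: [0.5316, -0.2571, 0.0864]
tool_rot: [[0.742, -0.013, 0.67], [-0.009, -1.0, -0.009], [0.67, 0.001, -0.743]]
ft_force: [-0.1, 0.1, -0.1]
grip_width: 0.0853
gripper_force: 0.0
time_s: 27.22
position: [0.4097, -0.2567, 0.2195]
tool_rot: [[0.742, -0.015, 0.671], [-0.007, -1.0, -0.015], [0.671, 0.006, -0.742]]
ft_force: [0.3, -1.1, 0.1]
grip_width: 0.0855
gripper_force: 0.0
time_s: 27.63
position: [0.3205, -0.1644, 0.2769]
tool_rot: [[0.743, -0.014, 0.67], [-0.008, -1.0, -0.012], [0.67, 0.004, -0.743]]
ft_force: [0.7, 0.5, -0.0]
grip_width: 0.0856
gripper_force: 0.0
scene blue 1177.0 [[0.544, -0.312], [0.436, -0.31], [0.443, -0.185], [0.548, -0.186]]
scene green 366.5 [[0.545, -0.331], [0.424, -0.332], [0.431, -0.185], [0.547, -0.185]]
scene orange/brass (317, 73, 16, 15) [ 0.475 -0.277]
scene orange/brass (349, 435, 11, 10) [0.528 0.457]
scene orange/brass (306, 84, 7, 11) [ 0.512 -0.259]
scene orange/brass (360, 464, 11, 8) [0.517 0.503]
scene orange/brass (376, 122, 26, 15) [ 0.358 -0.136]
top blue 858.5 [[0.544, -0.2], [0.545, -0.311], [0.443, -0.308], [0.441, -0.197]]
top orange/brass (568, 411, 72, 69) [ 0.068 -0.512]
top orange/brass (479, 259, 15, 14) [ 0.475 -0.279]
top orange/brass (233, 235, 9, 21) [0.538 0.308]
top orange/brass (286, 227, 10, 21) [0.555 0.181]
top orange/brass (171, 244, 7, 9) [0.535 0.458]
top orange/brass (469, 243, 5, 8) [ 0.521 -0.247]
```

Both views put the tray's rear edge at x = 0.442 and its centre near (0.517,-0.255), against the mat's centre at (0.520,-0.257). It is square to within about 1°. The jar and the bottle have not moved, and the robot is clear. Handing in.

```bash
python3 -c "
from rig import env
print(env.close_job())"
```

```text
the job is handed in; nothing more can be done
None
```

The job is handed in at about 28 s: by my measurements the tray stands about 3 mm from the mat's centre and square within about 1°, after one extra set-down on the table to regrasp it with the wrist turned; I saw only the brass sample after the release, the hand-in returned no verdict, and I viewed 11 pictures, one over the limit of 10.

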